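Free the pacifier from the travel case's spring bar and stand it to dry

ROBOT

A 7-joint arm with a two-finger parallel gripper is mounted at the origin on the work surface. World frame = base frame: x ahead of the robot, y to its left, z up, the work surface at z = 0. Lengths are in mm, angles in rad, forces in N, time in s.
With the tool pointing down it reaches from about 425 to 875 mm from the base axis. Payload 8.4 kg.
Tool frame: the origin (TCP) lies between the finger pads; the fingertips stand 25 mm ahead of it and the grasp point (between the pads) lies 6 mm ahead of it (bot.tcp_to_tips is the distance from the TCP to the fingertips, in mm); x points along the fingers, y is the direction in which the jaws open and shut, and the axes are right-handed (so a half turn about x gives the same grasp; the last joint's range is limited). The gripper opens to 87 mm and grips with 3 to 60 N. Pads are 19 mm wide; open, the fingers measure 117 mm over their backs; the gripper's body (75 mm by 190 mm) begins 51 mm behind the grasp point.
Start: joints at [-1.373, 0.333, 0.04, 1.465, -0.013, 1.343, -0.059], TCP at [190.102, 621.551, 247.546] pointing down, gripper open.
Joint ranges: [-2.58, 2.58], [-0.38, 2.09], [-1.3, 1.39], [0.25, 2.4], [-1.5, 4.64], [0.08, 2.09], [-2.65, 2.65]. Speed limits (rad/s): [2.22, 2.22, 2.79, 2.79, 3.14, 3.14, 3.14].

INTERFACE

Orientations are given as a 3x3 rotation matrix whose columns are the frame's x, y, z axes.
In Python, from plant import bot gives the robot as it stands.
- The arm moves only by the tool send_rows, never from a script. Its argument "deltas" is a list of rows, each an object with "delta_pos": the shift along the tool's x, y, z in cm, a list of three; "rot": the turn, a rotation vector about the tool's x, y, z in degrees, a list of three. In form: [{"delta_pos": [tx, ty, tz], "rot": [rx, ry, rz]}, ...]. A call has 1 to 8 rows; each row shifts and turns the pose as measured when the row begins, along the tool's axes as they then stand; what a row does not reach is not made up. A row lasts 1/12 s, in which the tool goes at most 41.7 mm and 7.16 degrees, less where a joint would pass 70% of its speed; a pose out of reach is approached as far as the arm can. A call is refused whole if a number of a shift passes 4.17 or a number of a turn 7.16, either way. A call with a gripper value outside its range is refused whole. "grip" is the opening, from -1 (shut) to 1 (fully open), so that 0 is half open, set as the call begins (left out, the last holds). The fingers move at their own pace and stop on an object; the grip force is fixed at half the most. Time passes only in rows, so rows that do not move let the fingers close. It gives the time, the measured TCP pose, the force and the opening at its end, in the units of the state.
- bot.get_state(): the state, without advancing time (a new reading comes with each control period).
- bot.camera(name): name is "scene" or "top" or "wrist"; returns the picture (420x560x3 uint8, red, green, blue); there is no depth.
- bot.camera_info(name): a dict with "fx", "fy", "cx", "cy" (pixels), "R" (3x3) and "t" (3): a world point X has camera coordinates R X + t. Camera axes: x right, y down, z forward; pixel columns grow to the right and rows downward; lengths in mm; the calibration is good to about 2 mm. A picture is of the moment at which its call begins: read the wrist's pose just before it. camera_info takes no time and is no camera call; for the wrist camera it gives the pose at the moment of the call.
- bot.finish_job(): hands the job in, once; it reports no verdict.
The state is a dict: "clock": time; "joints": joint angles; "joint_vel": joint speeds; "joint_torque": joint torques, N m; "tool_pos": TCP position; "tool_rot": TCP orientation; "wrist_force": force on the tool from outside, world axes, zero at the start; "wrist_torque": the same for the moment, N m; "grip_width": finger opening in mm.
Only numpy, scipy, OpenCV 4.12 (cv2) and the standard library are available. Lean on these libraries where they do the work, as an engineer would, in place of code of your own. Each camera call takes 0.05 s, during which the arm holds its last target.

TASK

Using the forked tool, and keeping the gripper's fingers off the travel case, gently push the orange collar away from the tower, against its spring, until the yellow pacifier pops up out of its lock. Put the forked tool back in its wooden stand, and stand the pacifier upright, teat up and link down, fully home in the hollow foot of the upturned egg cup. Never force or jam the collar (more than about 12 newtons spoils it), never drop or ram the pacifier, and leave the other things where they are.

Things in the scene. Friction and masses are not known exactly. Their poses are not given: they have to be found in the camera images.
- case: Lavender travel case, 90 (its x) x 144 (its y) x 34 mm high, fixed in the steel tray. Origin: centre of its underside, 3 mm above the dresser; z up. On its deck: pocket tower, spring bar along its y at x = 0, spring housing. The fingers must not touch it; a push of the tool above 12 N on case, bar or collar spoils it.
- pocket (a point): Centre of the top of the pocket tower on the case (38 x 26 mm, top 68 mm above the case origin, at case y = +35 mm). When freed, the pacifier is lifted 16 mm in about a quarter of a second by a damped spring plunger under its link: keep the bar drawn meanwhile. The bar may then spring back, passing under the link.
- bar (a point): Fixed point on the axis of the steel spring bar (6 mm diameter, 48 mm above the case origin), on its bare stretch, 25 mm in front of the collar's resting face: a good place to straddle it. Axes as the case. The bar's tip, in the tower, sits some 7 mm deep in a hole in the pacifier's link and locks it down.
- housing (a point): Top centre of the spring housing (30 x 22 mm, case y = -65 to -43 mm, top 62 mm above the case origin). The spring pushes the collar towards the tower: 3 N at rest and 0.4 N more per mm, plus up to about 3 N of rubbing. The link comes free after 5.3 to 6.5 mm of draw; hard stop at 7 mm, where the force shoots up.
- collar (a point): Centre of the front face (towards the tower, case +y) of the orange collar on the bar: a disc 20 mm across, 4 mm thick. The face lies at case y = -27 mm at rest and is to be pushed to case -y, away from the tower. The bar is bare from this face to the tower wall, 49 mm. Axes as the case.
- fork: Forked tool, 95 mm, prongs down in its stand. Origin: on the handle's axis at prong-tip level; z up. Steel fork head: prongs 4.5 wide (its x) x 7 (y) x 22 mm, 10 mm gap along x, to straddle the bar; shank 19 x 7 mm up to z = 34. The head is clamped up to 5.5 mm off the axis along y, either way: feel for contact. Shoulder 36 x 38 mm, z = 34-39; blue handle 24 (x) x 16 (y), z = 39-95. 65 g.
- stand: Dark wooden tool stand, 64 x 56 x 44 mm high, fixed. Origin: centre of its underside. A slot 27 (its x) x 24 (its y) mm in the top, 38 mm deep, takes the prongs and shank; the tool's shoulder plate rests on the top, its prong tips then 10 mm above the origin (a few mm of play).
- pacifier: Yellow pacifier with a white link under it, pointing teat up; about 35 g. Origin: centre of the link's foot; z up. Link 24 (its x) x 12 (its y) x 33 mm high; yellow shield 44 (x) x 32 (y) mm, from z = 33 to 40 mm; teat up to z = 67 mm. Locked, the foot is 37 mm above the case origin, and freed (popped up) 53 mm; its axes are about parallel to the case's.
- egg_cup: White ceramic egg cup with a blue band, upside down, loose, 160 g, 65 mm high, 52 mm across at the dresser and 45 mm at the foot, which is uppermost. Origin: centre of its underside (on the dresser).
- hollow (a point): Centre of the flat floor of the round hollow in the egg cup's foot, 47 mm above the dresser: hollow 35 mm across, 18 mm deep.
- cover: Bystander: clear pacifier cover on the tray, 44 mm across, 36 mm high.
- spoon: Bystander: short wooden spoon, 150 mm long, on the tray.
- cream: Bystander: cream jar, 66 mm across, 50 mm high, origin under it.
- rattle: Bystander: toy rattle with a red and a yellow ball, 126 mm long.
Things that resemble listed ones, but are neither listed nor needed, are in the scene too. There is more than one size of the stand; the one meant has the size given above.

How it is judged (in metres and radians):
On the way:
1. the forked tool, pressing on the spring bar, has freed the pacifier, which has risen at least 9 mm in its pocket (z of pacifier in the frame of case above 0.046 m and contact force between fork and case above 0.5 N), for 0.02 s.
At the end, for the whole second after the job is handed in: Pacifier upright (0.15 rad), link foot on the floor of the egg cup's hollow (4 mm in height, 9 mm of centre); egg cup still upside down on the dresser; forked tool upright in its stand (10 mm of centre, prong tips under 14 mm above the dresser); all released and at rest (horizontal distance between pacifier and hollow below 0.009 m and z of pacifier in the frame of hollow between -0.004 and 0.004 m and angle between pacifier's own z axis and vertical below 0.15 rad and angle between egg_cup's own z axis and vertical below 0.08 rad and height (world z) of egg_cup below 0.004 m and horizontal distance between fork and stand below 0.01 m and height (world z) of fork below 0.014 m and angle between fork's own z axis and vertical below 0.12 rad and linear speed of each of pacifier, fork below 0.02 m/s); the robot touches nothing.
It fails at once if the forked tool presses on the case or its spring bar with more than 12 N (contact force between fork and case above 12 N).
It fails at once if the fingers touch the case or its spring bar (over 1 N) (contact force between the fingers and case above 1 N).
It fails at once if the pacifier is dropped (moves faster than 0.5 m/s while not held) (linear speed of pacifier above 0.5 m/s and contact force between the fingers and pacifier below 0.05 N).
It fails at once if the pacifier is rammed into the egg cup with more than 25 N (contact force between pacifier and egg_cup above 25 N).
It fails at once if a bystander is moved more than 30 mm (distance of any of cover, spoon, cream, rattle from where it was at the start of the episode above 0.03 m).
It also fails if it takes over 72 s, if anything falls off the work surface, if the arm or the gripper's body presses on something with over 40 N, if the wrist force passes 120 N, or if a joint passes its speed limit or range.

## Working session

There is one attempt and no reset: what is moved stays moved. The work goes in short steps, Python scripts to look and compute and a tool call to move; the robot and the scene stay as the last step left them, time stands still between calls to the robot, and variables do not carry over. Pictures are saved under pics/ and viewed, and the job is handed in when it is done.

Besides the shell and the picture viewer there is one more tool, called after "Request:" as a command line: name --argument value ..., lists and objects as JSON in quotes. send_rows: Moves the arm, as the interface text tells. Its arguments: {"type":"object","properties":{"deltas":{"type":"array"},"grip":{"type":"number"}},"required":["deltas"]}

```bash
mkdir -p pics; ls; python3 - <<'E'
from plant import bot
import cv2,json
s=bot.get_state();print({k:s[k] for k in ('clock','tool_pos','tool_rot','grip_width','wrist_force')})
for n in ('scene','top','wrist'):
    i=bot.camera_info(n);print(n,i)
    cv2.imwrite(f'pics/{n}0.png',bot.camera(n)[:,:,::-1])
E
```

```text
pics
{'clock': 0.0, 'tool_pos': array([190.01223588, 621.1558471 , 246.65825018]), 'tool_rot': array([[-3.73379413e-04,  2.92507081e-01,  9.56263284e-01],
       [-1.56294278e-03,  9.56262012e-01, -2.92507302e-01],
       [-9.99998709e-01, -1.60380100e-03,  1.00123281e-04]]), 'grip_width': 87.00441706707822, 'wrist_force': array([ 0.27577081, -0.17993774,  0.7044767 ])}
scene {'fx': 435.3746491993844, 'fy': 435.3746491993844, 'cx': 276.46889971107765, 'cy': 217.13719161190772, 'R': array([[ 0.8889454 ,  0.45795563, -0.00726072],
       [ 0.36875791, -0.72502461, -0.58168456],
       [-0.27164992,  0.51440836, -0.81338205]]), 't': array([-464.63524042, -177.21478803, 1274.04974265])}
top {'fx': 401.72358745966915, 'fy': 401.72358745966915, 'cx': 268.70200055588975, 'cy': 208.26036829689352, 'R': array([[ 1.33956968e-03, -9.99851314e-01, -1.71917012e-02],
       [-9.97102484e-01, -2.79207759e-05, -7.60699376e-02],
       [ 7.60581471e-02,  1.72437889e-02, -9.96954267e-01]]), 't': array([ -51.62624293,  545.18998045, 1023.56946773])}
wrist {'fx': 360.2500433268634, 'fy': 360.2500433268634, 'cx': 281.6519815055476, 'cy': 202.99315785573802, 'R': array([[ 2.92955347e-01,  9.56126119e-01, -9.07702290e-05],
       [ 9.15346648e-01, -2.80433157e-01,  2.88959786e-01],
       [ 2.76256544e-01, -8.47354007e-02, -9.57341232e-01]]), 't': array([-650.15207137,  -34.61141199,  391.28266923])}
```

View pics/scene0.png

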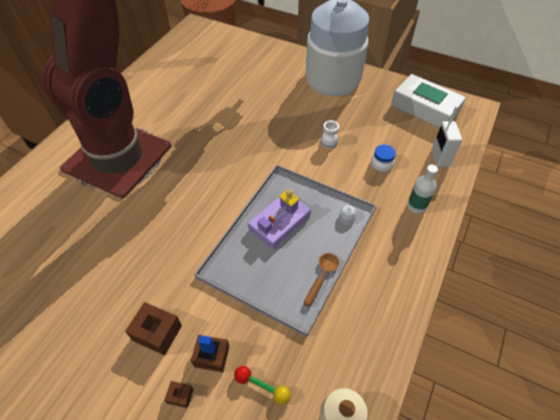

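View pics/top0.png

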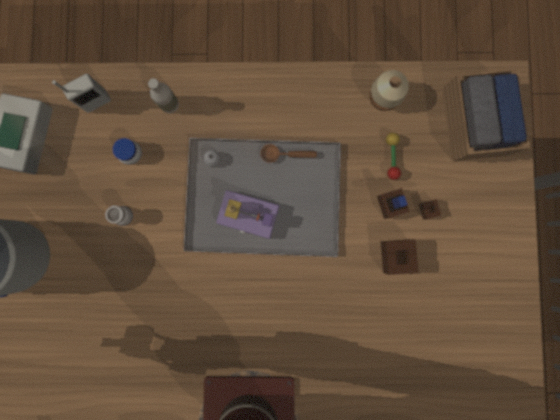

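View pics/wrist0.png

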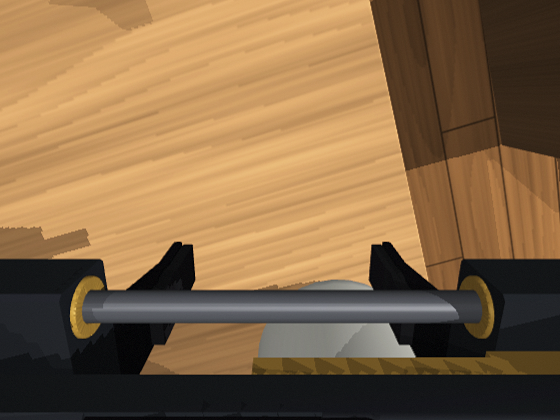

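```bash
cat > h.py <<'E'
from plant import bot
import numpy as np, cv2
def ray(info,u,v,z):
    R=np.array(info['R']);t=np.array(info['t'])
    c=-R.T@t; d=R.T@np.array([(u-info['cx'])/info['fx'],(v-info['cy'])/info['fy'],1])
    return c+d*(z-c[2])/d[2]
def proj(info,X):
    c=np.array(info['R'])@np.array(X,float)+info['t']
    return np.array([info['fx']*c[0]/c[2]+info['cx'],info['fy']*c[1]/c[2]+info['cy']])
E
python3 - <<'E'
from h import *
t=cv2.imread('pics/top0.png');s=cv2.imread('pics/scene0.png')
def crop(im,x0,y0,w,h,k): return cv2.resize(im[y0:y0+h,x0:x0+w],None,fx=k,fy=k,interpolation=cv2.INTER_CUBIC)
a=crop(t,375,180,80,100,4);b=crop(t,205,180,80,70,5);c=crop(t,95,130,50,100,4)
a=np.clip(a*2.,0,255).astype('uint8')
cv2.imwrite('pics/c1.png',a);cv2.imwrite('pics/c2.png',np.clip(b*2.,0,255).astype('uint8'))
cv2.imwrite('pics/c3.png',crop(s,110,290,140,120,5)); cv2.imwrite('pics/c4.png',crop(s,240,180,90,75,7))
i=bot.camera_info('top')
for n,u,v,z in [('tool',399,202,100),('stand',397,205,44),('big',401,258,44),('small',430,210,30),('egg',118,214,65),('case',249,214,37),('pac',232,209,80)]: print(n,ray(i,u,v,z))
E
```

```text
tool [ 554.15528719 -363.94838323  100.        ]
stand [ 551.6910973 -375.9170005   44.       ]
big [ 418.63903497 -382.83257367   44.        ]
small [ 540.03939389 -463.7383658    30.        ]
egg [527.41298935 324.83131959  65.        ]
case [529.23684324  -1.18990764  37.        ]
pac [538.85030477  37.75771614  80.        ]
```

View pics/c1.png

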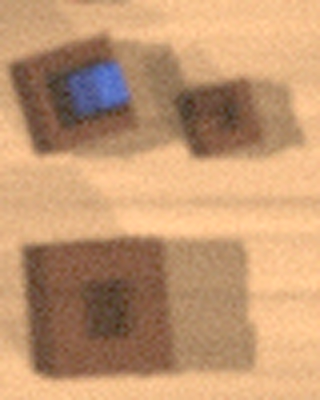

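View pics/c2.png

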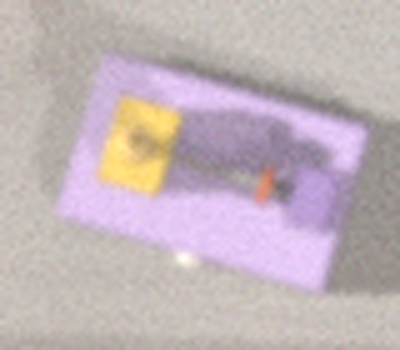

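View pics/c3.png

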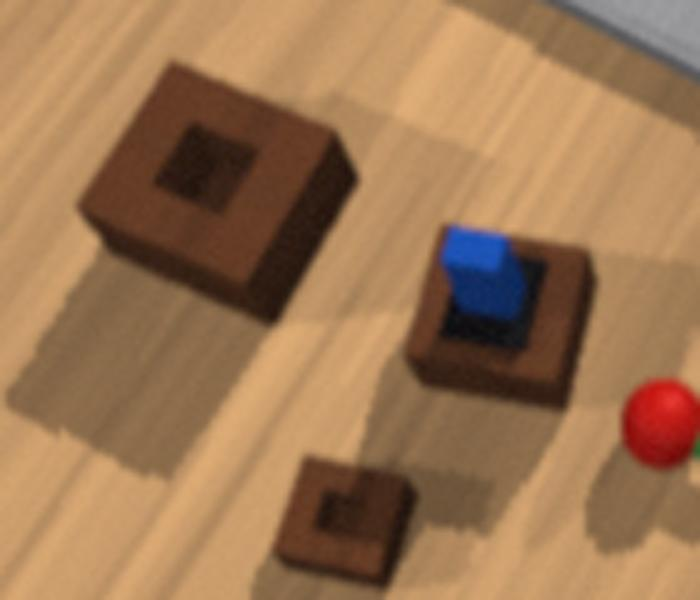

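View pics/c4.png

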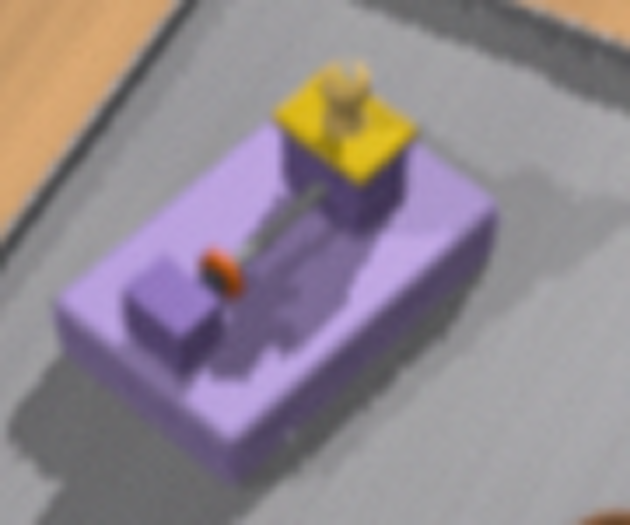

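```bash
cat >> h.py <<'E'
def st(): return bot.get_state()
def look(name,cam='wrist',tool=True):
    s=bot.get_state(); i=bot.camera_info(cam); im=bot.camera(cam)[:,:,::-1]
    cv2.imwrite(f'pics/{name}.png',im); np.savez(f'pics/{name}.npz',p=s['tool_pos'],Rt=s['tool_rot'],**{k:np.array(i[k]) for k in i})
    return i,im
def ld(name):
    return dict(np.load(f'pics/{name}.npz'))
def move(target,Rgoal=None):
    """total tool-frame delta in cm and rotvec deg to goal"""
    s=bot.get_state();R=np.array(s['tool_rot']);p=np.array(s['tool_pos'])
    d=R.T@(np.array(target)-p)/10
    r=np.zeros(3)
    if Rgoal is not None: r=np.degrees(cv2.Rodrigues(R.T@np.array(Rgoal))[0].ravel())
    print('clock %.2f pos %s d_cm %s rot %s n>=%d F %s w %.1f'%(s['clock'],np.round(p,1),np.round(d,2),np.round(r,2),max(np.ceil(np.linalg.norm(d)/4.17),np.ceil(np.linalg.norm(r)/7.16)),np.round(s['wrist_force'],1),s['grip_width']))
def down(yaw):
    """tool x down, jaws (y) at yaw deg from world x axis"""
    a=np.radians(yaw);y=np.array([np.cos(a),np.sin(a),0]);x=np.array([0,0,-1.]);return np.column_stack([x,y,np.cross(x,y)])
E
python3 - <<'E'
from h import *
s=st();i=bot.camera_info('wrist');c=-i['R'].T@i['t']
print(c, s['tool_rot'].T@(c-s['tool_pos']), s['tool_rot'].T@i['R'][2])
y=s['tool_rot'][:,1];print(np.degrees(np.arctan2(y[1],y[0])), down(73))
# case yaw from top
i=bot.camera_info('top')
P=[ray(i,205+u/5-.4,180+v/5-.4,37)[:2] for u,v in [(105,55),(368,128),(325,292),(60,215)]]
print(np.round(P,1)); P=np.array(P);print(P.mean(0)); 
for a,b in [(0,1),(1,2),(2,3),(3,0)]: d=P[b]-P[a];print(np.linalg.norm(d),np.degrees(np.arctan2(d[1],d[0])))
P=[ray(i,375+u/4-.4,180+v/4-.4,44)[:2] for u,v in [(12,68),(107,37),(135,128),(40,155)]]
P=np.array(P);print(P.mean(0)); 
for a,b in [(0,1),(1,2),(2,3),(3,0)]: d=P[b]-P[a];print(np.linalg.norm(d),np.degrees(np.arctan2(d[1],d[0])))
move([527-60,325,250],down(90))
E
```

```text
[114.060866   645.10415325 384.65162428] [-137.79257492    0.42410637  -79.58936238] [0.95736649 0.00116137 0.28887377]
72.99517411424704 [[ 0.          0.2923717   0.95630476]
 [ 0.          0.95630476 -0.2923717 ]
 [-1.          0.          0.        ]]
[[589.5  59.3]
 [551.8 -75.8]
 [468.1 -53.9]
 [507.2  81.6]]
[529.14856803   2.78834248]
140.296199356435 -105.5756284942806
86.4982777193023 165.33557899302002
141.03096012576933 73.91542731024829
85.23706352872318 -15.141134339963932
[ 554.67501849 -365.84939201]
63.438152538100894 -71.89575404136853
60.010785493362064 -164.34331400114274
62.35892431524854 105.88939295454048
57.564000893959175 16.67384755610575
clock 0.15 pos [190.  621.3 246.9] d_cm [ -0.29 -20.23  35.15] rot [-1.7e+01 -1.0e-02  7.0e-02] n>=10 F [0.8 1.  0.7] w 87.4
```

```bash
python3 - <<'E'
from h import *
move([455,340,250],down(75))
E
```

```text
clock 0.15 pos [190.  621.3 246.9] d_cm [ -0.29 -19.15  33.57] rot [-2.    0.    0.07] n>=10 F [0.8 1.  0.7] w 87.4
```

Request:
send_rows --deltas '[{"delta_pos": [0, -1.95, 3.4], "rot": [-0.3, 0, 0]}, {"delta_pos": [0, -1.95, 3.4], "rot": [-0.3, 0, 0]}, {"delta_pos": [0, -1.95, 3.4], "rot": [-0.3, 0, 0]}, {"delta_pos": [0, -1.95, 3.4], "rot": [-0.3, 0, 0]}, {"delta_pos": [0, -1.95, 3.4], "rot": [-0.3, 0, 0]}, {"delta_pos": [0, -1.95, 3.4], "rot": [-0.3, 0, 0]}, {"delta_pos": [0, -1.95, 3.4], "rot": [-0.2, 0, 0]}, {"delta_pos": [0, -1.95, 3.4], "rot": [0, 0, 0]}]'

```text
clock: 0.82
tool_pos: [407.0, 395.2, 242.4]
tool_rot: [[-0.007, 0.238, 0.971], [-0.002, 0.971, -0.238], [-1.0, -0.004, -0.006]]
wrist_force: [1.1, -0.0, -0.3]
grip_width: 87.3
```

```bash
python3 - <<'E'
from h import *
move([455,340,250],down(75))
E
```

```text
clock 0.82 pos [407.  395.2 242.4] d_cm [-0.78 -4.22  5.97] rot [ 1.21 -0.36  0.24] n>=2 F [ 1.1 -0.  -0.3] w 87.3
```

Request:
send_rows --deltas '[{"delta_pos": [-0.4, -2.2, 3.2], "rot": [0.8, 0, 0]}, {"delta_pos": [-0.3, -1.8, 2.8], "rot": [0.5, 0, 0]}, {"delta_pos": [0, -0.2, 0.3], "rot": [0, 0, 0]}, {"delta_pos": [0, 0, 0], "rot": [0, 0, 0]}]'

```text
clock: 1.15
tool_pos: [466.6, 326.1, 249.1]
tool_rot: [[-0.005, 0.275, 0.962], [-0.006, 0.962, -0.275], [-1.0, -0.007, -0.004]]
wrist_force: [-0.3, 0.9, 0.2]
grip_width: 87.0
```

```bash
python3 - <<'E'
from h import *
look('egg1')
move([455,60,250],down(75))
E
```

```text
clock 1.20 pos [466.6 326.  249.1] d_cm [  0.08 -25.9    6.2 ] rot [-0.95 -0.18  0.41] n>=7 F [-0.  -1.2 -0.6] w 87.0
```

View pics/egg1.png

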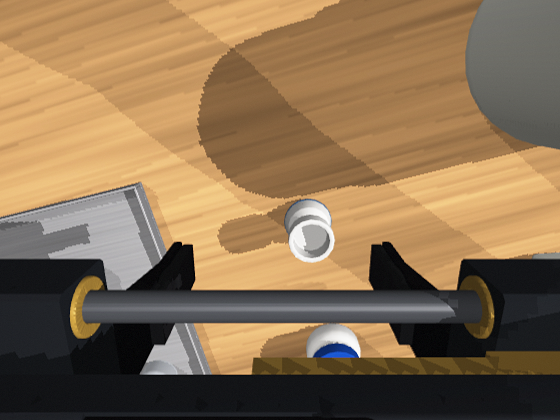

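```bash
python3 - <<'E'
from h import *
im=cv2.imread('pics/egg1.png');i=ld('egg1')
k=6;c=cv2.resize(im[190:270,270:350],None,fx=k,fy=k,interpolation=cv2.INTER_CUBIC);cv2.imwrite('pics/egg1c.png',c)
for u,v in [(311,240),(311,241)]: print(ray(i,u,v,65))
E
```

```text
[526.12149979 337.97081977  65.        ]
[527.12446203 337.70884225  65.        ]
```

View pics/egg1c.png

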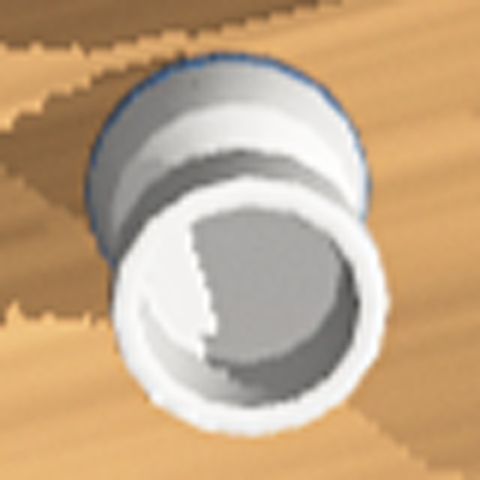

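Request:
send_rows --deltas '[{"delta_pos": [0, -3.9, 1.0], "rot": [0, 0, 0]}, {"delta_pos": [0, -3.9, 1.0], "rot": [-0.4, 0, 0]}, {"delta_pos": [0, -3.9, 1.0], "rot": [-0.4, 0, 0]}, {"delta_pos": [0, -3.9, 1.0], "rot": [0, 0, 0]}, {"delta_pos": [0, -3.9, 1.0], "rot": [0, 0, 0]}, {"delta_pos": [0, -3.9, 1.0], "rot": [0, 0, 0]}, {"delta_pos": [0, -3.5, 1.0], "rot": [0, 0, 0]}, {"delta_pos": [0, 0, 0], "rot": [0, 0, 0]}]'

```text
clock: 1.87
tool_pos: [458.0, 52.3, 247.8]
tool_rot: [[-0.008, 0.236, 0.972], [-0.005, 0.972, -0.236], [-1.0, -0.006, -0.007]]
wrist_force: [0.3, -0.4, -0.0]
grip_width: 87.0
```

```bash
python3 - <<'E'
from h import *
look('case1')
move([500,-370,250],down(15))
E
```

```text
clock 1.92 pos [457.8  55.8 247.7] d_cm [ -0.12 -40.42  14.03] rot [61.51 -0.2   0.48] n>=11 F [ 1.   1.2 -0.5] w 87.5
```

View pics/case1.png

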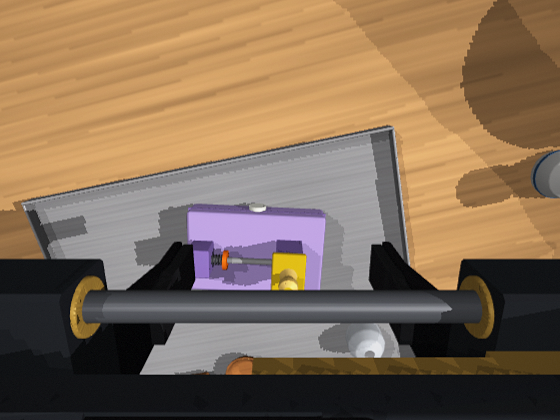

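Request:
send_rows --deltas '[{"delta_pos": [0, -2.5, 3.0], "rot": [0, 0, 0]}, {"delta_pos": [0, -2.0, 3.0], "rot": [0, 0, 0]}, {"delta_pos": [0, -1.5, 2.0], "rot": [0, 0, 0]}, {"delta_pos": [0, 0, 0], "rot": [0, 0, 0]}, {"delta_pos": [0, 0, 0], "rot": [0, 0, 0]}]'

```text
clock: 2.33
tool_pos: [524.2, -11.6, 246.9]
tool_rot: [[-0.007, 0.217, 0.976], [-0.0, 0.976, -0.217], [-1.0, -0.002, -0.007]]
wrist_force: [0.3, 0.1, -0.3]
grip_width: 87.1
```

```bash
python3 - <<'E'
from h import *
look('case2')
move([500,-370,250],down(15))
im=cv2.imread('pics/case2.png');cv2.imwrite('pics/case2c.png',cv2.resize(im[90:290,150:400],None,fx=3,fy=3,interpolation=cv2.INTER_CUBIC))
t=cv2.imread('pics/top0.png');cv2.imwrite('pics/c3.png',cv2.resize(t[195:235,98:142],None,fx=12,fy=12,interpolation=cv2.INTER_CUBIC))
E
```

```text
clock 2.38 pos [524.  -11.3 246.9] d_cm [ -0.28 -35.54   5.4 ] rot [62.52 -0.3   0.32] n>=9 F [-0.1  0.7 -0. ] w 87.4
```

View pics/case2c.png

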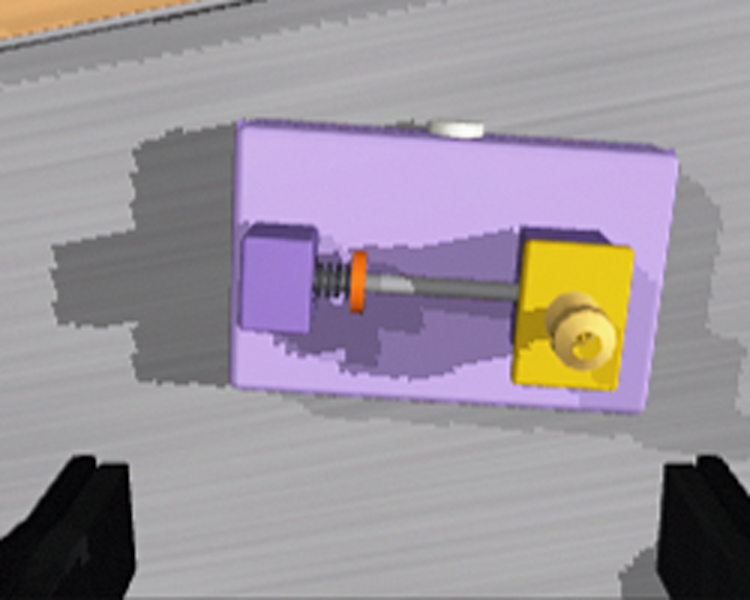

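View pics/c3.png

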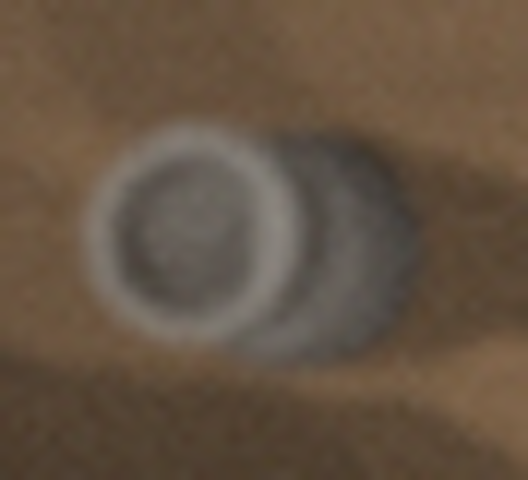

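```bash
python3 - <<'E'
from h import *
t=bot.camera_info('top')
print('egg',ray(t,113.6,213.9,65), ray(ld('egg1'),311.5,240.6,65))
i=ld('case2')
f=lambda u,v,z: ray(i,150+u/3-.33,90+v/3-.33,z)[:2]
P=np.array([f(u,v,37) for u,v in [(239,124),(675,152),(641,411),(233,386)]])
print(P.round(1),P.mean(0))
for a,b in [(0,1),(1,2),(2,3),(3,0)]: d=P[b]-P[a];print(np.linalg.norm(d),np.degrees(np.arctan2(d[1],d[0])))
print('tower/shield top z80', [f(u,v,80) for u,v in[(525,240),(632,248),(617,390),(512,384)]])
Q=np.array([f(u,v,80) for u,v in[(525,240),(632,248),(617,390),(512,384)]]);print(Q.mean(0))
H=np.array([f(u,v,65) for u,v in[(245,237),(315,240),(309,332),(241,328)]]);print('housing',H.mean(0))
print('collar', f(364,282,51), 'bar',f(440,288,51))
E
```

```text
egg [527.66049257 335.91627151  65.        ] [526.85437247 338.27645259  65.        ]
[[467.  -49.4]
 [505.8  84.3]
 [590.5  60.1]
 [551.4 -74. ]] [528.68679767   5.21771908]
139.23613959578063 73.82652181467418
88.11493074077416 -15.956051209322805
139.65113829382346 -106.24790599117979
87.93292492391734 163.7740681212266
tower/shield top z80 [array([514.07863191,  29.01449059]), array([523.04476568,  58.57973328]), array([564.71720566,  47.43786833]), array([556.05840005,  17.20388595])]
[539.47475083  38.05899454]
housing [514.59699987 -45.94246684]
collar [522.60017329 -21.18432999] bar [529.75354758   1.9589362 ]
```

```bash
cat >> h.py <<'E'
from scipy.spatial.transform import Rotation as Ro, Slerp
def plan(target,Rg,n,gain=1.0,p=None,R=None):
    s=bot.get_state();
    R=np.array(s['tool_rot']) if R is None else R; p=np.array(s['tool_pos']) if p is None else p
    rv=Ro.from_matrix(R.T@Rg).as_rotvec(); D=np.array(target)-p
    out=[]
    for k in range(n):
        Rk=R@Ro.from_rotvec(rv*k/n).as_matrix()
        d=Rk.T@D/n/10*gain; r=np.degrees(rv)/n*gain
        out.append('{"delta_pos": [%.2f, %.2f, %.2f], "rot": [%.2f, %.2f, %.2f]}'%(*d,*r))
    print('step %.2f cm %.2f deg'%(np.linalg.norm(D)/n/10,np.degrees(np.linalg.norm(rv))/n)); print(', '.join(out))
E
python3 - <<'E'
from h import *
plan([558,-375,248],down(17),10,gain=1.07)
E
```

```text
step 3.65 cm 6.05 deg
{"delta_pos": [-0.01, -3.72, 1.20], "rot": [6.48, -0.03, 0.03]}, {"delta_pos": [-0.01, -3.57, 1.58], "rot": [6.48, -0.03, 0.03]}, {"delta_pos": [-0.02, -3.39, 1.95], "rot": [6.48, -0.03, 0.03]}, {"delta_pos": [-0.02, -3.16, 2.30], "rot": [6.48, -0.03, 0.03]}, {"delta_pos": [-0.02, -2.90, 2.62], "rot": [6.48, -0.03, 0.03]}, {"delta_pos": [-0.02, -2.61, 2.91], "rot": [6.48, -0.03, 0.03]}, {"delta_pos": [-0.02, -2.29, 3.17], "rot": [6.48, -0.03, 0.03]}, {"delta_pos": [-0.02, -1.94, 3.39], "rot": [6.48, -0.03, 0.03]}, {"delta_pos": [-0.01, -1.58, 3.58], "rot": [6.48, -0.03, 0.03]}, {"delta_pos": [-0.01, -1.19, 3.72], "rot": [6.48, -0.03, 0.03]}
```

Request:
send_rows --deltas '[{"delta_pos": [0, -3.7, 1.2], "rot": [6.5, 0, 0]}, {"delta_pos": [0, -3.6, 1.6], "rot": [6.5, 0, 0]}, {"delta_pos": [0, -3.4, 2.0], "rot": [6.5, 0, 0]}, {"delta_pos": [0, -3.2, 2.3], "rot": [6.5, 0, 0]}, {"delta_pos": [0, -2.9, 2.6], "rot": [6.5, 0, 0]}, {"delta_pos": [0, -2.6, 2.9], "rot": [6.5, 0, 0]}, {"delta_pos": [0, -2.3, 3.2], "rot": [6.5, 0, 0]}, {"delta_pos": [0, -1.9, 3.4], "rot": [6.5, 0, 0]}]'

```text
clock: 3.05
tool_pos: [553.3, -302.4, 243.0]
tool_rot: [[-0.008, 0.898, 0.439], [0.013, 0.439, -0.898], [-1.0, -0.001, -0.015]]
wrist_force: [1.9, -0.4, 0.1]
grip_width: 86.9
```

```bash
python3 - <<'E'
from h import *
plan([558,-375,248],down(17),4,gain=1.0)
E
```

```text
step 1.82 cm 2.27 deg
{"delta_pos": [-0.15, -0.69, 1.68], "rot": [2.26, -0.22, 0.03]}, {"delta_pos": [-0.14, -0.63, 1.71], "rot": [2.26, -0.22, 0.03]}, {"delta_pos": [-0.14, -0.56, 1.73], "rot": [2.26, -0.22, 0.03]}, {"delta_pos": [-0.13, -0.49, 1.75], "rot": [2.26, -0.22, 0.03]}
```

Request:
send_rows --deltas '[{"delta_pos": [-0.2, -0.7, 2.0], "rot": [2.3, -0.2, 0]}, {"delta_pos": [-0.2, -0.6, 2.0], "rot": [2.3, -0.2, 0]}, {"delta_pos": [-0.1, -0.5, 1.7], "rot": [2.3, -0.2, 0]}, {"delta_pos": [0, -0.3, 1.0], "rot": [1, -0.2, 0]}, {"delta_pos": [0, 0, 0], "rot": [0, 0, 0]}, {"delta_pos": [0, 0, 0], "rot": [0, 0, 0]}]'

```text
clock: 3.55
tool_pos: [562.7, -371.0, 243.2]
tool_rot: [[-0.007, 0.953, 0.302], [0.005, 0.302, -0.953], [-1.0, -0.005, -0.007]]
wrist_force: [-0.0, -1.3, 1.1]
grip_width: 87.0
```

```bash
python3 - <<'E'
from h import *
look('st1')
move([558,-375,250],down(17))
im=cv2.imread('pics/st1.png');cv2.imwrite('pics/st1c.png',cv2.resize(im[130:290,170:390],None,fx=3.5,fy=3.5,interpolation=cv2.INTER_CUBIC))
E
```

```text
clock 3.60 pos [ 562.8 -370.6  243.3] d_cm [-0.67 -0.59  0.27] rot [ 0.6  -0.4   0.26] n>=1 F [0.9 1.4 0. ] w 87.2
```

View pics/st1c.png

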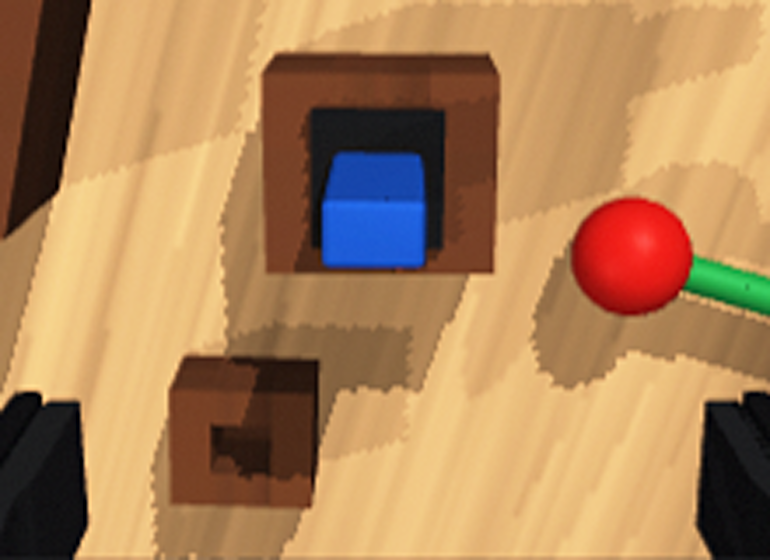

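```bash
python3 - <<'E'
from h import *
print(np.round(st()['joints'],2))
i=ld('st1')
f=lambda u,v,z: ray(i,170+u/3.5-.36,130+v/3.5-.36,z)[:2]
T=np.array([f(u,v,105) for u,v in [(325,199),(425,199),(424,268),(322,267)]]);print('handle',T.mean(0).round(1))
S=np.array([f(u,v,44) for u,v in [(265,73),(497,73),(494,272),(266,272)]]);print('stand',S.mean(0).round(1))
K=np.array([f(u,v,49) for u,v in [(311,108),(445,110),(442,249),(310,247)]]);print('shoulder',K.mean(0).round(1))
for P in (T,S,K):
  for a,b in [(0,1),(1,2),(2,3),(3,0)]: d=P[b]-P[a];print(np.linalg.norm(d).round(1),np.degrees(np.arctan2(d[1],d[0])).round(1))
c=K.mean(0)
plan([*T.mean(0),230],down(107),14)
E
```

```text
[-0.08  0.5   0.86  1.43 -0.38  1.39  1.1 ]
handle [ 557.4 -369.1]
stand [ 558.1 -368.9]
shoulder [ 557.3 -369.3]
22.6 17.6
16.3 -72.9
23.4 -163.0
16.1 104.2
62.1 17.6
55.7 -72.0
63.8 -162.4
55.7 106.2
35.6 16.7
38.4 -73.0
36.2 -163.3
38.4 106.1
step 0.10 cm 6.39 deg
{"delta_pos": [0.09, -0.03, -0.02], "rot": [-6.39, -0.04, -0.01]}, {"delta_pos": [0.09, -0.03, -0.02], "rot": [-6.39, -0.04, -0.01]}, {"delta_pos": [0.09, -0.03, -0.03], "rot": [-6.39, -0.04, -0.01]}, {"delta_pos": [0.09, -0.02, -0.03], "rot": [-6.39, -0.04, -0.01]}, {"delta_pos": [0.09, -0.02, -0.03], "rot": [-6.39, -0.04, -0.01]}, {"delta_pos": [0.09, -0.02, -0.04], "rot": [-6.39, -0.04, -0.01]}, {"delta_pos": [0.09, -0.01, -0.04], "rot": [-6.39, -0.04, -0.01]}, {"delta_pos": [0.09, -0.01, -0.04], "rot": [-6.39, -0.04, -0.01]}, {"delta_pos": [0.09, -0.00, -0.04], "rot": [-6.39, -0.04, -0.01]}, {"delta_pos": [0.09, 0.00, -0.04], "rot": [-6.39, -0.04, -0.01]}, {"delta_pos": [0.09, 0.00, -0.04], "rot": [-6.39, -0.04, -0.01]}, {"delta_pos": [0.09, 0.01, -0.04], "rot": [-6.39, -0.04, -0.01]}, {"delta_pos": [0.09, 0.01, -0.04], "rot": [-6.39, -0.04, -0.01]}, {"delta_pos": [0.09, 0.02, -0.04], "rot": [-6.39, -0.04, -0.01]}
```

Request:
send_rows --deltas '[{"delta_pos": [0.1, 0, 0], "rot": [-7, 0, 0]}, {"delta_pos": [0.1, 0, 0], "rot": [-7, 0, 0]}, {"delta_pos": [0.1, 0, 0], "rot": [-7, 0, 0]}, {"delta_pos": [0.1, 0, -0.1], "rot": [-7, 0, 0]}, {"delta_pos": [0.1, 0, -0.1], "rot": [-7, 0, 0]}, {"delta_pos": [0.1, 0, -0.1], "rot": [-7, 0, 0]}, {"delta_pos": [0.1, 0, -0.1], "rot": [-7, 0, 0]}, {"delta_pos": [0.1, 0, -0.1], "rot": [-7, 0, 0]}]'

```text
clock: 4.27
tool_pos: [564.5, -349.4, 235.4]
tool_rot: [[-0.004, 0.256, 0.967], [0.014, 0.967, -0.256], [-1.0, 0.012, -0.007]]
wrist_force: [-0.1, -0.2, -0.5]
grip_width: 87.4
```

Request:
send_rows --deltas '[{"delta_pos": [0.5, 0, 0], "rot": [-7, 0, 0]}, {"delta_pos": [0.5, 0, 0], "rot": [-7, 0, 0]}, {"delta_pos": [0.5, 0, 0], "rot": [-7, 0, 0]}, {"delta_pos": [0.5, 0, 0], "rot": [-7, 0, 0]}, {"delta_pos": [0.5, 0, 0], "rot": [-4, 0, 0]}]'

```text
clock: 4.68
tool_pos: [568.2, -337.3, 212.1]
tool_rot: [[0.0, -0.316, 0.949], [0.018, 0.949, 0.315], [-1.0, 0.017, 0.006]]
wrist_force: [-0.0, 0.4, 0.6]
grip_width: 86.8
```

```bash
python3 - <<'E'
from h import *
print(np.round(st()['joints'],2))
move([557.4,-369.1,150],down(107))
E
```

```text
[ 0.08  0.41  0.54  1.5  -0.23  1.3   2.53]
clock 4.68 pos [ 568.2 -337.3  212.1] d_cm [ 6.15 -2.78 -2.07] rot [ 1.39  0.33 -0.96] n>=2 F [-0.   0.4  0.6] w 86.8
```

Request:
send_rows --deltas '[{"delta_pos": [2.0, -1.0, -0.8], "rot": [0.7, 0.2, -0.5]}, {"delta_pos": [2.0, -1.0, -0.8], "rot": [0.7, 0.2, -0.5]}, {"delta_pos": [2.0, -0.8, -0.5], "rot": [0, 0, 0]}, {"delta_pos": [0, 0, 0], "rot": [0, 0, 0]}, {"delta_pos": [0, 0, 0], "rot": [0, 0, 0]}]'

```text
clock: 5.1
tool_pos: [561.3, -358.9, 151.5]
tool_rot: [[0.004, -0.315, 0.949], [0.003, 0.949, 0.315], [-1.0, 0.002, 0.004]]
wrist_force: [1.3, 0.5, 1.1]
grip_width: 87.1
```

```bash
python3 - <<'E'
from h import *
print(np.round(st()['joints'],2))
look('st2')
move([557.4,-369.1,80],down(107))
im=cv2.imread('pics/st2.png');cv2.imwrite('pics/st2c.png',cv2.resize(im[90:350,140:420],None,fx=2.2,fy=2.2,interpolation=cv2.INTER_CUBIC))
E
```

```text
[ 0.12  0.46  0.52  1.56 -0.25  1.18  2.58]
clock 5.15 pos [ 561.2 -358.6  151.4] d_cm [ 7.13 -0.89 -0.72] rot [ 1.35  0.23 -0.13] n>=2 F [0.1 0.2 0.2] w 87.2
```

View pics/st2c.png

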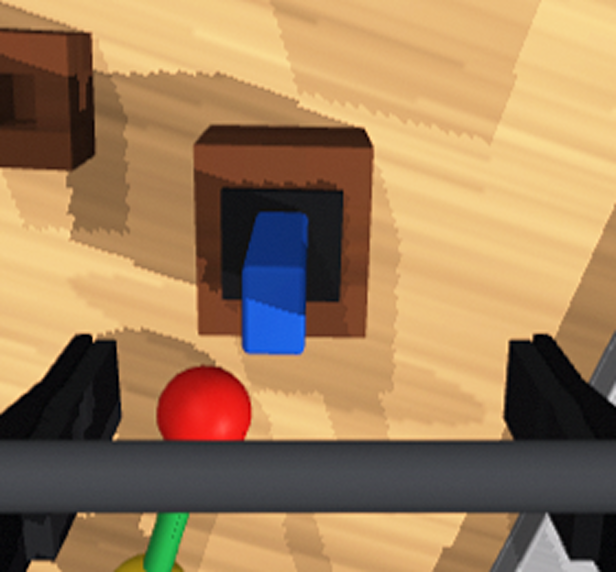

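Request:
send_rows --deltas '[{"delta_pos": [-0.5, 0, 0], "rot": [7.1, 0, 0]}, {"delta_pos": [-0.5, 0, 0], "rot": [7.1, 0, 0]}, {"delta_pos": [-0.5, 0, 0], "rot": [7.1, 0, 0]}, {"delta_pos": [-0.5, 0, 0], "rot": [7.1, 0, 0]}, {"delta_pos": [0, 0, 0], "rot": [7.1, 0, 0]}, {"delta_pos": [0, 0, 0], "rot": [7.1, 0, 0]}, {"delta_pos": [0, 0, 0], "rot": [7.1, 0, 0]}, {"delta_pos": [0, 0, 0], "rot": [7.1, 0, 0]}]'

```text
clock: 5.82
tool_pos: [569.3, -349.2, 185.3]
tool_rot: [[0.017, 0.627, 0.779], [0.005, 0.779, -0.627], [-1.0, 0.015, 0.01]]
wrist_force: [0.4, 0.5, -0.2]
grip_width: 86.8
```

Request:
send_rows --deltas '[{"delta_pos": [0, 0, 0], "rot": [7.1, 0, 0]}, {"delta_pos": [0, 0, 0], "rot": [7.1, 0, 0]}, {"delta_pos": [0, 0, 0], "rot": [7.1, 0, 0]}, {"delta_pos": [0, 0, 0], "rot": [7.1, 0, 0]}, {"delta_pos": [0, 0, 0], "rot": [7.1, 0, 0]}, {"delta_pos": [0, 0, 0], "rot": [7.1, 0, 0]}, {"delta_pos": [0, 0, 0], "rot": [7.1, 0, 0]}, {"delta_pos": [0, 0, 0], "rot": [7.1, 0, 0]}]'

```text
clock: 6.48
tool_pos: [578.7, -338.4, 199.2]
tool_rot: [[0.034, 0.994, -0.107], [0.009, -0.107, -0.994], [-0.999, 0.033, -0.012]]
wrist_force: [-0.1, 0.8, -0.6]
grip_width: 86.9
```

```bash
python3 - <<'E'
from h import *
print(np.round(st()['joints'],2))
plan([557.4,-369.1,165],down(-73),9,1.05)
E
```

```text
[-0.19  0.53  0.94  1.53 -0.47  1.29  0.7 ]
step 0.56 cm 7.43 deg
{"delta_pos": [0.39, -0.22, 0.39], "rot": [7.80, -0.20, -0.15]}, {"delta_pos": [0.39, -0.17, 0.41], "rot": [7.80, -0.20, -0.15]}, {"delta_pos": [0.39, -0.11, 0.43], "rot": [7.80, -0.20, -0.15]}, {"delta_pos": [0.39, -0.06, 0.44], "rot": [7.80, -0.20, -0.15]}, {"delta_pos": [0.39, 0.00, 0.44], "rot": [7.80, -0.20, -0.15]}, {"delta_pos": [0.40, 0.06, 0.44], "rot": [7.80, -0.20, -0.15]}, {"delta_pos": [0.40, 0.12, 0.42], "rot": [7.80, -0.20, -0.15]}, {"delta_pos": [0.40, 0.17, 0.40], "rot": [7.80, -0.20, -0.15]}, {"delta_pos": [0.40, 0.22, 0.38], "rot": [7.80, -0.20, -0.15]}
```

Request:
send_rows --deltas '[{"delta_pos": [0.4, -0.2, 0.5], "rot": [7.1, -0.2, -0.2]}, {"delta_pos": [0.4, -0.2, 0.5], "rot": [7.1, -0.2, -0.2]}, {"delta_pos": [0.4, -0.1, 0.5], "rot": [7.1, -0.2, -0.2]}, {"delta_pos": [0.4, -0.1, 0.5], "rot": [7.1, -0.2, -0.2]}, {"delta_pos": [0.4, 0, 0.5], "rot": [7.1, -0.2, -0.2]}, {"delta_pos": [0.4, 0, 0.5], "rot": [7.1, -0.2, -0.2]}, {"delta_pos": [0.4, 0.1, 0.5], "rot": [7.1, -0.2, -0.2]}, {"delta_pos": [0.4, 0.1, 0.5], "rot": [7.1, -0.2, -0.2]}]'

```text
clock: 7.15
tool_pos: [566.1, -359.4, 178.6]
tool_rot: [[0.015, 0.448, -0.894], [0.008, -0.894, -0.448], [-1.0, -0.001, -0.017]]
wrist_force: [0.5, 0.3, -0.6]
grip_width: 87.2
```

```bash
python3 - <<'E'
from h import *
print(np.round(st()['joints'],2))
plan([557.4,-369.1,150],down(-73),4,1.05)
E
```

```text
[-0.25  0.67  1.14  1.54 -0.63  1.33 -0.14]
step 0.79 cm 2.41 deg
{"delta_pos": [0.75, 0.13, 0.33], "rot": [2.52, -0.25, 0.03]}, {"delta_pos": [0.75, 0.14, 0.32], "rot": [2.52, -0.25, 0.03]}, {"delta_pos": [0.75, 0.15, 0.31], "rot": [2.52, -0.25, 0.03]}, {"delta_pos": [0.75, 0.17, 0.30], "rot": [2.52, -0.25, 0.03]}
```

Request:
send_rows --deltas '[{"delta_pos": [0.8, 0.2, 0.4], "rot": [2.6, -0.2, 0]}, {"delta_pos": [0.8, 0.2, 0.4], "rot": [2.6, -0.2, 0]}, {"delta_pos": [0.8, 0.2, 0.3], "rot": [2.6, -0.3, 0]}, {"delta_pos": [0.6, 0.1, 0.2], "rot": [1.5, -0.2, 0]}, {"delta_pos": [0, 0, 0], "rot": [0, 0, 0]}, {"delta_pos": [0, 0, 0], "rot": [0, 0, 0]}]'

```text
clock: 7.65
tool_pos: [563.5, -364.0, 153.3]
tool_rot: [[0.007, 0.294, -0.956], [0.006, -0.956, -0.294], [-1.0, -0.004, -0.009]]
wrist_force: [-0.0, -0.0, 0.8]
grip_width: 87.2
```

```bash
python3 - <<'E'
from h import *
look('st3')
move([557.4,-369.1,80],down(-73))
im=cv2.imread('pics/st3.png');cv2.imwrite('pics/st3c.png',cv2.resize(im[90:350,140:420],None,fx=2.2,fy=2.2,interpolation=cv2.INTER_CUBIC))
E
```

```text
clock 7.70 pos [ 563.6 -363.9  153.4] d_cm [7.33 0.34 0.81] rot [ 0.13 -0.52  0.22] n>=2 F [1.  0.8 0. ] w 87.5
```

View pics/st3c.png

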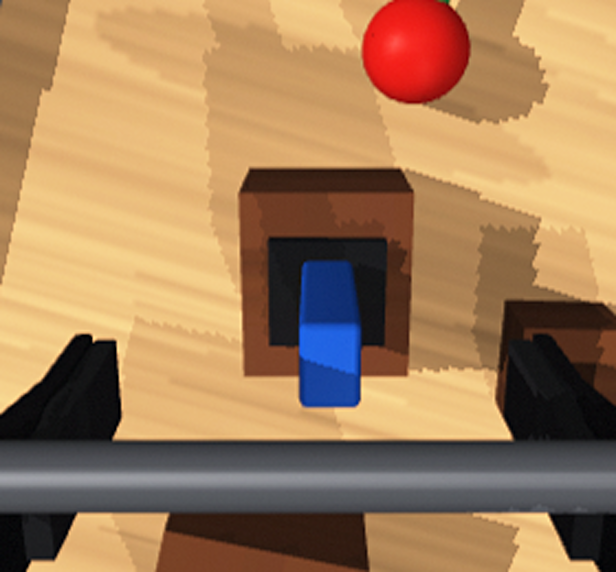

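```bash
python3 - <<'E'
from h import *
i=ld('st3')
f=lambda u,v,z: ray(i,140+u/2.2-.3,90+v/2.2-.3,z)[:2]
T=np.array([f(u,v,105) for u,v in [(303,323),(358,323),(360,404),(299,405)]]);print('handle',T.mean(0).round(1))
S=np.array([f(u,v,44) for u,v in [(240,192),(413,192),(408,376),(245,376)]]);print('stand',S.mean(0).round(1))
K=np.array([f(u,v,49) for u,v in [(268,238),(386,238),(386,346),(268,346)]]);print('shoulder',K.mean(0).round(1))
E
```

```text
handle [ 558.1 -369.5]
stand [ 558.  -369.4]
shoulder [ 557.7 -369.6]
```

Request:
send_rows --deltas '[{"delta_pos": [1.8, 0.1, 0.4], "rot": [0, -0.3, 0.1]}, {"delta_pos": [1.8, 0.1, 0.2], "rot": [0, -0.2, 0]}, {"delta_pos": [1.2, 0.1, 0.1], "rot": [0, 0, 0]}, {"delta_pos": [0.8, 0, 0], "rot": [0, 0, 0]}, {"delta_pos": [0, 0, 0], "rot": [0, 0, 0]}]'

```text
clock: 8.12
tool_pos: [560.4, -367.7, 96.8]
tool_rot: [[0.004, 0.301, -0.954], [0.002, -0.954, -0.301], [-1.0, -0.001, -0.005]]
wrist_force: [0.8, 0.7, -0.0]
grip_width: 86.7
```

```bash
python3 - <<'E'
from h import *
move([557.6,-369.4,80],down(-73))
E
```

```text
clock 8.12 pos [ 560.4 -367.7   96.8] d_cm [1.68 0.08 0.33] rot [ 0.5  -0.27  0.05] n>=1 F [ 0.8  0.7 -0. ] w 86.7
```

Request:
send_rows --deltas '[{"delta_pos": [1.1, 0.1, 0.25], "rot": [0.3, -0.2, 0]}, {"delta_pos": [0.7, 0, 0.1], "rot": [0.2, 0, 0]}, {"delta_pos": [0.2, 0, 0], "rot": [0, 0, 0]}, {"delta_pos": [0, 0, 0], "rot": [0, 0, 0]}]'

```text
clock: 8.45
tool_pos: [557.3, -370.1, 75.0]
tool_rot: [[0.0, 0.292, -0.957], [0.001, -0.957, -0.292], [-1.0, -0.001, -0.001]]
wrist_force: [0.7, 0.1, 0.4]
grip_width: 87.2
```

```bash
python3 - <<'E'
from h import *
move([557.6,-369.4,80],down(-73))
E
```

```text
clock 8.45 pos [ 557.3 -370.1   75. ] d_cm [-0.5  -0.06 -0.05] rot [-0.05 -0.04  0.05] n>=1 F [0.7 0.1 0.4] w 87.2
```

Request:
send_rows --deltas '[{"delta_pos": [-0.4, 0, 0], "rot": [0, 0, 0]}, {"delta_pos": [0, 0, 0], "rot": [0, 0, 0]}, {"delta_pos": [0, 0, 0], "rot": [0, 0, 0]}, {"delta_pos": [0, 0, 0], "rot": [0, 0, 0]}, {"delta_pos": [0, 0, 0], "rot": [0, 0, 0]}, {"delta_pos": [0, 0, 0], "rot": [0, 0, 0]}]' --grip -1

```text
clock: 8.95
tool_pos: [558.0, -370.8, 81.3]
tool_rot: [[0.003, 0.292, -0.956], [-0.0, -0.956, -0.292], [-1.0, 0.001, -0.002]]
wrist_force: [-0.0, 0.9, -0.6]
grip_width: 54.7
```

Request:
send_rows --deltas '[{"delta_pos": [0, 0, 0], "rot": [0, 0, 0]}, {"delta_pos": [0, 0, 0], "rot": [0, 0, 0]}, {"delta_pos": [0, 0, 0], "rot": [0, 0, 0]}]'

```text
clock: 9.2
tool_pos: [558.2, -370.8, 81.6]
tool_rot: [[0.003, 0.292, -0.956], [-0.0, -0.956, -0.292], [-1.0, 0.001, -0.003]]
wrist_force: [0.1, -0.5, -0.4]
grip_width: 34.8
```

Request:
send_rows --deltas '[{"delta_pos": [0, 0, 0], "rot": [0, 0, 0]}, {"delta_pos": [0, 0, 0], "rot": [0, 0, 0]}, {"delta_pos": [0, 0, 0], "rot": [0, 0, 0]}, {"delta_pos": [0, 0, 0], "rot": [0, 0, 0]}]'

```text
clock: 9.53
tool_pos: [558.2, -370.7, 81.5]
tool_rot: [[0.003, 0.292, -0.956], [-0.0, -0.956, -0.292], [-1.0, 0.001, -0.003]]
wrist_force: [1.0, -0.1, 0.6]
grip_width: 15.8
```

```bash
python3 - <<'E'
from h import *
move([557.6,-369.4,200],down(-73))
E
```

```text
clock 9.53 pos [ 558.2 -370.7   81.5] d_cm [-11.85  -0.13  -0.02] rot [-0.03 -0.15 -0.06] n>=3 F [ 1.  -0.1  0.6] w 15.8
```

Request:
send_rows --deltas '[{"delta_pos": [-1.5, 0, 0], "rot": [0, 0, 0]}, {"delta_pos": [-2.5, 0, 0], "rot": [0, 0, 0]}, {"delta_pos": [-3, 0, 0], "rot": [0, 0, 0]}, {"delta_pos": [-3, 0, 0], "rot": [0, 0, 0]}, {"delta_pos": [-1.5, 0, 0], "rot": [0, 0, 0]}]'

```text
clock: 9.95
tool_pos: [555.4, -369.3, 199.8]
tool_rot: [[-0.005, 0.29, -0.957], [0.003, -0.957, -0.29], [-1.0, -0.004, 0.004]]
wrist_force: [0.6, -1.3, 0.4]
grip_width: 15.2
```

```bash
python3 - <<'E'
from h import *
look('lift','wrist'); look('liftS','scene')
plan([526.6,-3,190],down(-106),12,1.1)
im=cv2.imread('pics/liftS.png');a=cv2.resize(im[270:390,130:270],None,fx=4,fy=4,interpolation=cv2.INTER_CUBIC)
cv2.imwrite('pics/liftSc.png',a)
E
```

```text
step 3.07 cm 2.74 deg
{"delta_pos": [0.10, -3.30, -0.72], "rot": [3.02, 0.02, 0.01]}, {"delta_pos": [0.10, -3.33, -0.56], "rot": [3.02, 0.02, 0.01]}, {"delta_pos": [0.10, -3.35, -0.40], "rot": [3.02, 0.02, 0.01]}, {"delta_pos": [0.10, -3.36, -0.24], "rot": [3.02, 0.02, 0.01]}, {"delta_pos": [0.10, -3.37, -0.08], "rot": [3.02, 0.02, 0.01]}, {"delta_pos": [0.10, -3.37, 0.08], "rot": [3.02, 0.02, 0.01]}, {"delta_pos": [0.09, -3.36, 0.24], "rot": [3.02, 0.02, 0.01]}, {"delta_pos": [0.09, -3.35, 0.40], "rot": [3.02, 0.02, 0.01]}, {"delta_pos": [0.09, -3.33, 0.56], "rot": [3.02, 0.02, 0.01]}, {"delta_pos": [0.09, -3.30, 0.72], "rot": [3.02, 0.02, 0.01]}, {"delta_pos": [0.09, -3.26, 0.88], "rot": [3.02, 0.02, 0.01]}, {"delta_pos": [0.09, -3.21, 1.03], "rot": [3.02, 0.02, 0.01]}
```

View pics/lift.png

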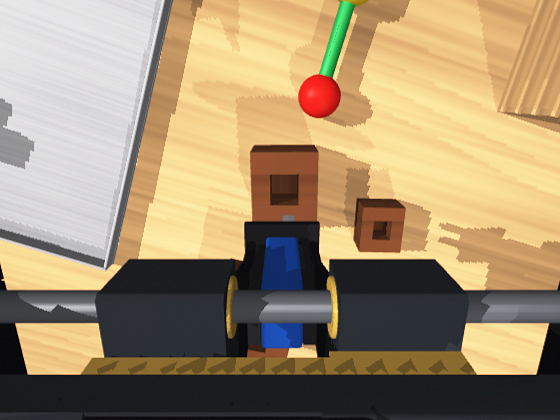

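View pics/liftSc.png

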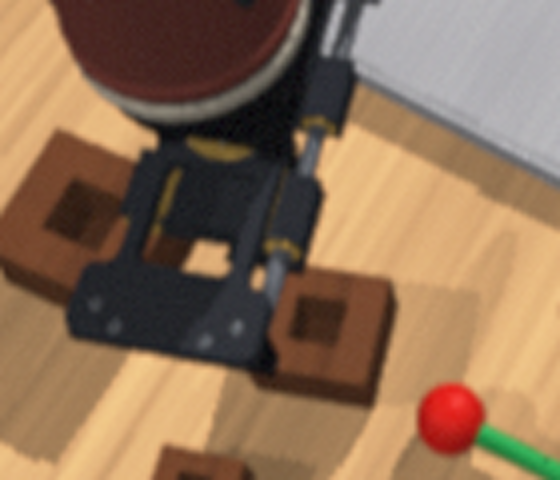

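```bash
python3 - <<'E'
from h import *
im=cv2.imread('pics/lift.png');cv2.imwrite('pics/liftc.png',cv2.resize(im[205:265,235:330],None,fx=8,fy=8,interpolation=cv2.INTER_CUBIC))
E
```

```text
(no output)
```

View pics/liftc.png

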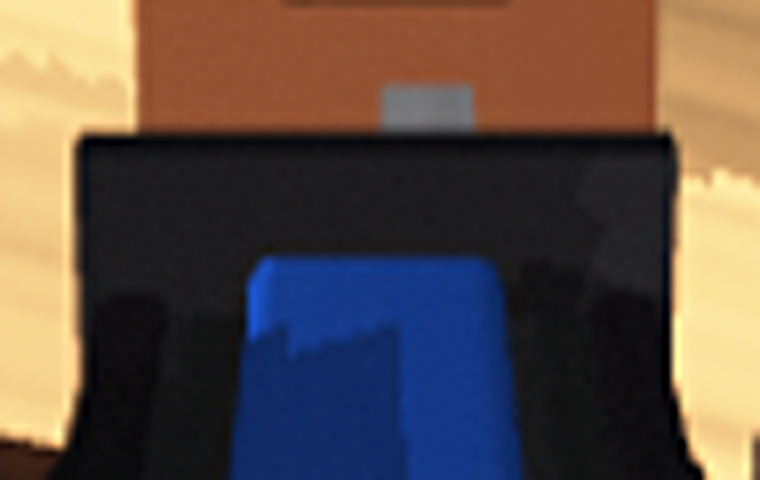

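Request:
send_rows --deltas '[{"delta_pos": [0, -3.3, -0.7], "rot": [3, 0, 0]}, {"delta_pos": [0, -3.3, -0.6], "rot": [3, 0, 0]}, {"delta_pos": [0, -3.3, -0.4], "rot": [3, 0, 0]}, {"delta_pos": [0, -3.3, -0.2], "rot": [3, 0, 0]}, {"delta_pos": [0, -3.4, 0], "rot": [3, 0, 0]}, {"delta_pos": [0, -3.4, 0.1], "rot": [3, 0, 0]}, {"delta_pos": [0, -3.4, 0.2], "rot": [3, 0, 0]}, {"delta_pos": [0, -3.3, 0.4], "rot": [3, 0, 0]}]'

```text
clock: 10.72
tool_pos: [533.7, -102.2, 198.5]
tool_rot: [[-0.007, -0.16, -0.987], [-0.003, -0.987, 0.16], [-1.0, 0.004, 0.007]]
wrist_force: [0.3, 0.1, 0.3]
grip_width: 15.9
```

```bash
python3 - <<'E'
from h import *
plan([526.6,-3,190],down(-106),4,1.0)
E
```

```text
step 2.50 cm 1.70 deg
{"delta_pos": [0.21, -2.42, 0.57], "rot": [1.69, 0.10, -0.06]}, {"delta_pos": [0.21, -2.40, 0.64], "rot": [1.69, 0.10, -0.06]}, {"delta_pos": [0.21, -2.38, 0.71], "rot": [1.69, 0.10, -0.06]}, {"delta_pos": [0.21, -2.36, 0.78], "rot": [1.69, 0.10, -0.06]}
```

Request:
send_rows --deltas '[{"delta_pos": [0.2, -2.6, 0.6], "rot": [1.8, 0.1, 0]}, {"delta_pos": [0.2, -2.6, 0.7], "rot": [1.8, 0.1, 0]}, {"delta_pos": [0.2, -2.4, 0.7], "rot": [1.7, 0.1, 0]}, {"delta_pos": [0.2, -1.4, 0.5], "rot": [1, 0, 0]}, {"delta_pos": [0, 0, 0], "rot": [0, 0, 0]}, {"delta_pos": [0, 0, 0], "rot": [0, 0, 0]}]'

```text
clock: 11.22
tool_pos: [523.8, 6.0, 187.9]
tool_rot: [[-0.007, -0.264, -0.965], [0.002, -0.965, 0.264], [-1.0, 0.0, 0.008]]
wrist_force: [-0.6, -0.9, -0.6]
grip_width: 15.5
```

```bash
python3 - <<'E'
from h import *
look('ov1')
c=np.array([528.8,4.7]);a=np.radians(74);u=np.array([np.cos(a),np.sin(a)])
move([*(c-9*u),170],down(-106))
i=ld('ov1')
print(proj(i,[*(c-27*u),51]),proj(i,[*(c+22*u),51]))
E
```

```text
clock 11.27 pos [523.9   5.9 187.9] d_cm [ 1.78  0.88 -0.51] rot [ 0.69  0.45 -0.01] n>=1 F [ 0.8 -0.1 -1.1] w 15.7
[316.91859322 191.67605505] [254.78241621 190.94205764]
```

View pics/ov1.png

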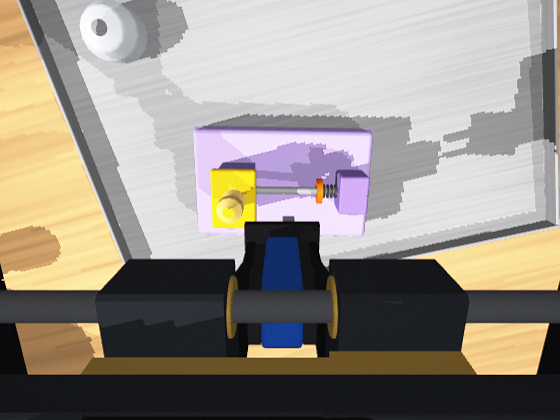

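```bash
python3 - <<'E'
from h import *
im=cv2.imread('pics/ov1.png');cv2.imwrite('pics/ov1c.png',cv2.resize(im[120:240,190:380],None,fx=4,fy=4,interpolation=cv2.INTER_CUBIC))
E
```

```text
(no output)
```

View pics/ov1c.png

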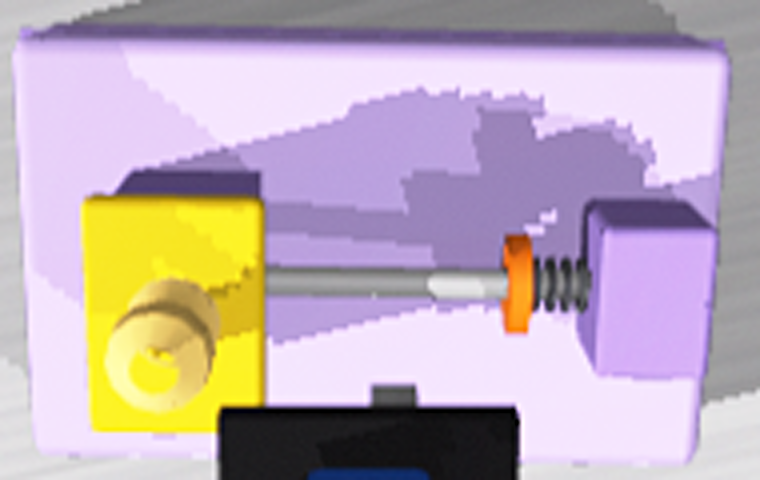

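```bash
python3 - <<'E'
from h import *
i=ld('ov1')
f=lambda u,v,z: ray(i,190+u/4-.37,120+v/4-.37,z)[:2]
P=np.array([f(u,v,37) for u,v in [(17,40),(727,48),(695,460),(38,452)]]);print(P.mean(0))
for a,b in [(0,1),(1,2),(2,3),(3,0)]: d=P[b]-P[a];print(np.linalg.norm(d).round(1),np.degrees(np.arctan2(d[1],d[0])).round(1))
c=np.array([528.8,4.7]);a=np.radians(74);u=np.array([np.cos(a),np.sin(a)]);x=np.array([u[1],-u[0]])
for q in [(300,278),(390,281),(450,283),(504,284)]:
  d=f(*q,51)-c; print('bar x,y in case',d@x,d@u)
i2=ld('case2');f2=lambda u,v,z: ray(i2,150+u/3-.33,90+v/3-.33,z)[:2]
for q in [(385,283),(440,288),(500,291)]:
  d=f2(*q,51)-c; print('bar x,y in case',d@x,d@u)
E
```

```text
[530.93548442   4.71834801]
139.9 -105.9
87.4 164.4
141.2 74.0
87.2 -16.5
bar x,y in case 1.572936967315966 14.233569277494121
bar x,y in case 1.1786269854319955 -3.48489572003339
bar x,y in case 0.9155112369948216 -15.308099273513204
bar x,y in case 0.8417377947809611 -25.949950530164667
bar x,y in case 1.098156333655178 -19.91842400586848
bar x,y in case 1.6721483373019426 -2.372046304853495
bar x,y in case 1.4990060111906796 16.751695305579727
```

```bash
cat >> h.py <<'E'
CC=np.array([530.0,4.6]);CA=np.radians(73.8);CU=np.array([np.cos(CA),np.sin(CA)]);CX=np.array([CU[1],-CU[0]])
def tip(goal=None):
    s=st();R=s['tool_rot'];t=s['tool_pos']+R[:,0]*71.5
    d=t[:2]-CC
    print('clock %.2f tip case x %.2f axis y %.2f z %.2f F case x %.1f y %.1f z %.1f T %s w %.1f'%(s['clock'],d@CX,d@CU,t[2]-3,s['wrist_force'][:2]@CX,s['wrist_force'][:2]@CU,s['wrist_force'][2],np.round(s['wrist_torque'],2),s['grip_width']))
    if goal is not None:
        g=CC+goal[0]*CX+goal[1]*CU; move([*g,goal[2]+3+71.5],down(np.degrees(CA)-180))
E
python3 - <<'E'
from h import *
tip([0,-9,75])
E
```

```text
clock 11.27 tip case x -6.80 axis y -0.48 z 113.36 F case x 0.8 y 0.1 z -1.1 T [-0.04  0.19  0.03] w 15.7
clock 11.27 pos [523.9   5.9 187.9] d_cm [ 3.83  0.86 -0.64] rot [ 0.89  0.45 -0.01] n>=1 F [ 0.8 -0.1 -1.1] w 15.7
```

Request:
send_rows --deltas '[{"delta_pos": [0, 0.5, -0.4], "rot": [0.6, 0.3, 0]}, {"delta_pos": [1.2, 0.4, -0.3], "rot": [0.4, 0.2, 0]}, {"delta_pos": [1.5, 0.1, 0], "rot": [0, 0, 0]}, {"delta_pos": [1, 0, 0], "rot": [0, 0, 0]}, {"delta_pos": [0, 0, 0], "rot": [0, 0, 0]}, {"delta_pos": [0, 0, 0], "rot": [0, 0, 0]}]'

```text
clock: 11.77
tool_pos: [529.0, -15.8, 150.5]
tool_rot: [[0.004, -0.292, -0.956], [-0.003, -0.956, 0.292], [-1.0, 0.002, -0.005]]
wrist_force: [-0.1, -0.2, -0.5]
grip_width: 15.7
```

```bash
python3 - <<'E'
from h import *
tip([0,-9,55])
E
```

```text
clock 11.77 tip case x 5.05 axis y -19.99 z 76.04 F case x -0.0 y -0.3 z -0.5 T [0.   0.09 0.01] w 15.7
clock 11.77 pos [529.  -15.8 150.5] d_cm [ 2.1  -1.08  0.5 ] rot [-0.8  -0.28 -0.13] n>=1 F [-0.1 -0.2 -0.5] w 15.7
```

Request:
send_rows --deltas '[{"delta_pos": [0, -0.7, 0.3], "rot": [-0.5, -0.2, 0]}, {"delta_pos": [0, 0, 0], "rot": [0, 0, 0]}, {"delta_pos": [0, 0, 0], "rot": [0, 0, 0]}]'

```text
clock: 12.02
tool_pos: [528.6, -9.2, 151.8]
tool_rot: [[0.001, -0.286, -0.958], [-0.003, -0.958, 0.286], [-1.0, 0.002, -0.002]]
wrist_force: [0.2, -0.0, -1.1]
grip_width: 15.9
```

```bash
python3 - <<'E'
from h import *
tip([0,-9,55])
E
```

```text
clock 12.02 tip case x 2.69 axis y -13.86 z 77.26 F case x 0.2 y 0.0 z -1.1 T [-0.04  0.12 -0.03] w 15.9
clock 12.02 pos [528.6  -9.2 151.8] d_cm [ 2.22 -0.47  0.26] rot [-0.41 -0.12 -0.14] n>=1 F [ 0.2 -0.  -1.1] w 15.9
```

Request:
send_rows --deltas '[{"delta_pos": [0, -0.3, 0.3], "rot": [-0.3, -0.1, -0.1]}, {"delta_pos": [0, 0, 0], "rot": [0, 0, 0]}, {"delta_pos": [1.2, 0, 0], "rot": [0, 0, 0]}, {"delta_pos": [0, 0, 0], "rot": [0, 0, 0]}, {"delta_pos": [0, 0, 0], "rot": [0, 0, 0]}]'

```text
clock: 12.43
tool_pos: [527.3, -3.6, 139.7]
tool_rot: [[0.002, -0.277, -0.961], [0.001, -0.961, 0.277], [-1.0, -0.001, -0.002]]
wrist_force: [0.8, 0.2, -0.3]
grip_width: 15.5
```

```bash
python3 - <<'E'
from h import *
tip([0,-11,55])
E
```

```text
clock 12.43 tip case x -0.21 axis y -8.51 z 65.19 F case x 0.7 y 0.4 z -0.3 T [-0.08  0.12  0.02] w 15.5
clock 12.43 pos [527.3  -3.6 139.7] d_cm [ 1.02  0.24 -0.03] rot [ 0.09 -0.11  0.07] n>=1 F [ 0.8  0.2 -0.3] w 15.5
```

Request:
send_rows --deltas '[{"delta_pos": [1.0, 0, 0], "rot": [0, -0.1, 0]}, {"delta_pos": [0, 0, 0], "rot": [0, 0, 0]}, {"delta_pos": [0, 0, 0], "rot": [0, 0, 0]}]'

```text
clock: 12.68
tool_pos: [527.0, -3.6, 128.1]
tool_rot: [[-0.001, -0.277, -0.961], [0.001, -0.961, 0.277], [-1.0, -0.001, 0.001]]
wrist_force: [0.0, -0.1, 0.4]
grip_width: 15.8
```

```bash
python3 - <<'E'
from h import *
look('ov2');look('ov2s','scene')
tip([0,-9,41])
im=cv2.imread('pics/ov2s.png');cv2.imwrite('pics/ov2sc.png',cv2.resize(im[180:260,230:330],None,fx=6,fy=6,interpolation=cv2.INTER_CUBIC))
im=cv2.imread('pics/ov2.png');cv2.imwrite('pics/ov2c.png',cv2.resize(im[120:360,160:400],None,fx=2.5,fy=2.5,interpolation=cv2.INTER_CUBIC))
E
```

```text
clock 12.78 tip case x -0.78 axis y -8.61 z 53.77 F case x -0.1 y 0.1 z -0.3 T [-0.02  0.14  0.04] w 16.0
clock 12.78 pos [526.9  -3.5 128.3] d_cm [ 1.28  0.03 -0.07] rot [0.1  0.05 0.04] n>=1 F [-0.1  0.1 -0.3] w 16.0
```

View pics/ov2sc.png

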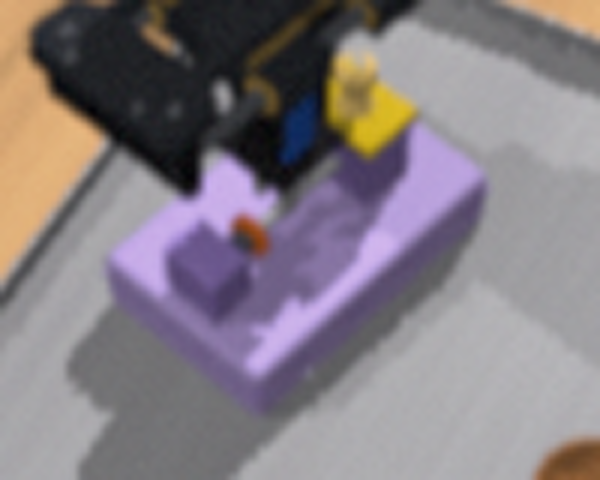

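View pics/ov2c.png

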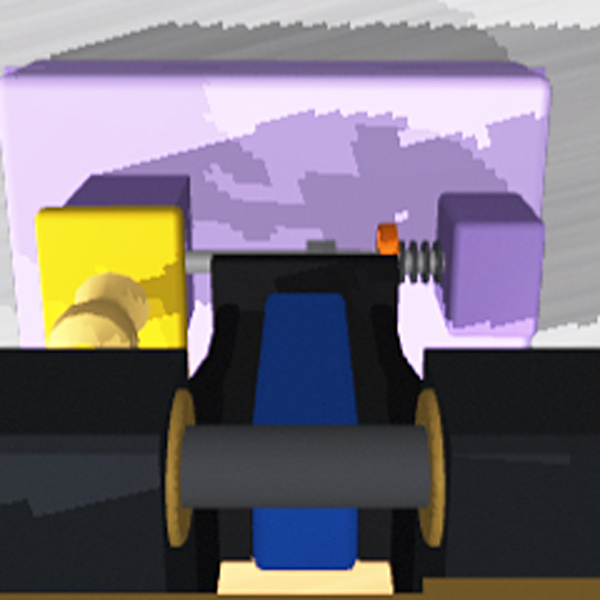

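```bash
python3 - <<'E'
from h import *
i=ld('ov2')
f=lambda u,v,z: ray(i,160+u/2.5-.3,120+v/2.5-.3,z)[:2]
for q,z in [((200,262),51),((210,263),51),((321,241),57)]:
    d=f(*q,z)-CC;print(q,d@CX,d@CU)
E
```

```text
(200, 262) -0.46213514858374294 18.72085436990131
(210, 263) -0.7276374469329329 16.189853769648714
(321, 241) 7.274684127470653 -11.853458125077667
```

```bash
python3 - <<'E'
from h import *
im=cv2.imread('pics/ov2.png');cv2.imwrite('pics/ov2d.png',cv2.resize(im[205:235,225:330],None,fx=7.5,fy=15,interpolation=cv2.INTER_NEAREST))
E
```

```text
(no output)
```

View pics/ov2d.png

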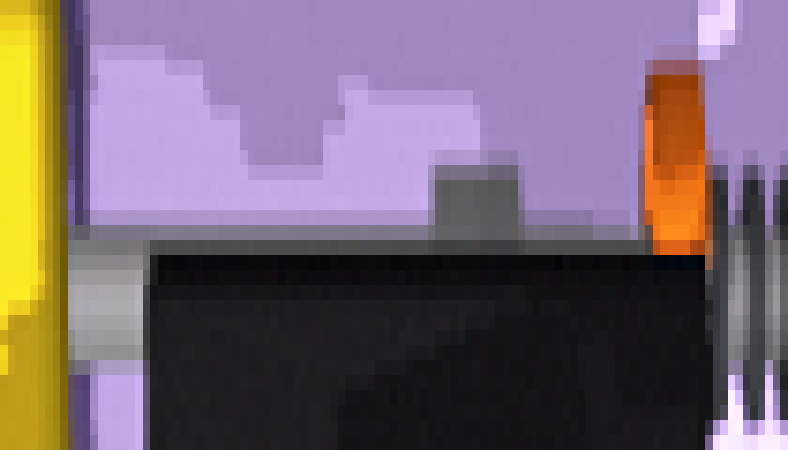

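```bash
python3 - <<'E'
from h import *
i=ld('ov2')
for (u,v),z in [((239,224.1),51),((288.2,215.3),56.8),((288.2,215.3),56.0),((311,208.8),51)]:
    d=ray(i,u,v,z)[:2]-CC;print(d@CX,d@CU)
E
```

```text
-0.1929943763855909 19.15623072867885
7.723886210294625 -11.914918686221574
7.452207651242843 -11.928942522159641
10.07364029850638 -26.260146002951984
```

Request:
send_rows --deltas '[{"delta_pos": [0, 0, -0.13], "rot": [0.1, 0, 0]}, {"delta_pos": [0, 0, 0], "rot": [0, 0, 0]}, {"delta_pos": [0.3, 0, 0], "rot": [0, 0, 0]}, {"delta_pos": [0, 0, 0], "rot": [0, 0, 0]}]'

```text
clock: 13.12
tool_pos: [528.7, -4.1, 125.6]
tool_rot: [[0.0, -0.279, -0.96], [0.001, -0.96, 0.279], [-1.0, -0.001, -0.0]]
wrist_force: [-0.3, -0.8, 0.9]
grip_width: 15.8
```

```bash
python3 - <<'E'
from h import *
tip([0.5,-9,41])
E
```

```text
clock 13.12 tip case x 1.21 axis y -8.60 z 51.07 F case x -0.1 y -0.9 z 0.9 T [-0.02  0.21 -0.01] w 15.8
clock 13.12 pos [528.7  -4.1 125.6] d_cm [1.01 0.03 0.07] rot [-0.03 -0.    0.07] n>=1 F [-0.3 -0.8  0.9] w 15.8
```

Request:
send_rows --deltas '[{"delta_pos": [0, 0, 0.06], "rot": [0, 0, 0]}, {"delta_pos": [0, 0, 0], "rot": [0, 0, 0]}, {"delta_pos": [0.25, 0, 0], "rot": [0, 0, 0]}, {"delta_pos": [0, 0, 0], "rot": [0, 0, 0]}]'

```text
clock: 13.45
tool_pos: [528.2, -3.9, 122.9]
tool_rot: [[0.001, -0.279, -0.96], [0.001, -0.96, 0.279], [-1.0, -0.001, -0.0]]
wrist_force: [-0.4, 0.1, 0.1]
grip_width: 16.3
```

```bash
python3 - <<'E'
from h import *
tip([0.5,-9,41])
E
```

```text
clock 13.45 tip case x 0.63 axis y -8.57 z 48.42 F case x -0.4 y 0.0 z 0.1 T [0.   0.14 0.  ] w 16.3
clock 13.45 pos [528.2  -3.9 122.9] d_cm [0.74 0.04 0.01] rot [-0.02 -0.02  0.07] n>=1 F [-0.4  0.1  0.1] w 16.3
```

Request:
send_rows --deltas '[{"delta_pos": [0.25, 0, 0], "rot": [0, 0, 0]}, {"delta_pos": [0, 0, 0], "rot": [0, 0, 0]}, {"delta_pos": [0.25, 0, 0], "rot": [0, 0, 0]}, {"delta_pos": [0, 0, 0], "rot": [0, 0, 0]}]'

```text
clock: 13.78
tool_pos: [528.1, -3.7, 117.3]
tool_rot: [[0.001, -0.279, -0.96], [0.001, -0.96, 0.279], [-1.0, -0.001, -0.0]]
wrist_force: [-1.2, 0.2, -0.0]
grip_width: 16.0
```

```bash
python3 - <<'E'
from h import *
tip([0.5,-15,41])
look('ov3')
im=cv2.imread('pics/ov3.png');cv2.imwrite('pics/ov3c.png',cv2.resize(im[120:360,160:400],None,fx=2.5,fy=2.5,interpolation=cv2.INTER_CUBIC))
E
```

```text
clock 13.78 tip case x 0.51 axis y -8.43 z 42.78 F case x -1.2 y -0.1 z -0.0 T [-0.04  0.21 -0.02] w 16.0
clock 13.78 pos [528.1  -3.7 117.3] d_cm [ 0.18  0.65 -0.  ] rot [-0.01 -0.01  0.08] n>=1 F [-1.2  0.2 -0. ] w 16.0
```

View pics/ov3c.png

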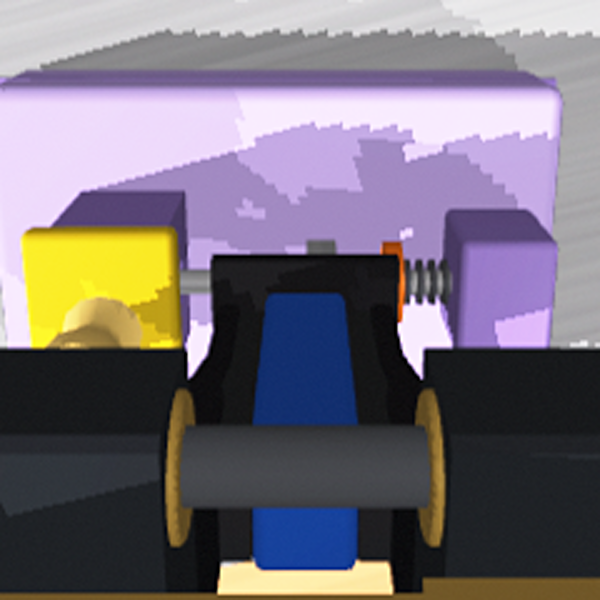

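Request:
send_rows --deltas '[{"delta_pos": [0, 0.7, 0], "rot": [0, 0, 0.1]}, {"delta_pos": [0, 0, 0], "rot": [0, 0, 0]}, {"delta_pos": [0, 0, 0], "rot": [0, 0, 0]}]'

```text
clock: 14.08
tool_pos: [526.1, -11.4, 117.6]
tool_rot: [[0.0, -0.279, -0.96], [-0.001, -0.96, 0.279], [-1.0, 0.001, -0.001]]
wrist_force: [0.0, -0.1, -1.2]
grip_width: 16.1
```

```bash
python3 - <<'E'
from h import *
tip([0.5,-19.7,42])
E
```

```text
clock 14.08 tip case x 0.79 axis y -16.48 z 43.06 F case x 0.1 y -0.1 z -1.2 T [-0.02  0.15  0.  ] w 16.1
clock 14.08 pos [526.1 -11.4 117.6] d_cm [0.11 0.33 0.03] rot [-0.02 -0.03 -0.05] n>=1 F [ 0.  -0.1 -1.2] w 16.1
```

Request:
send_rows --deltas '[{"delta_pos": [0.05, 0.2, 0.02], "rot": [0, 0, 0]}, {"delta_pos": [0, 0, 0], "rot": [0, 0, 0]}]'

```text
clock: 14.25
tool_pos: [525.3, -13.8, 117.1]
tool_rot: [[0.0, -0.28, -0.96], [-0.001, -0.96, 0.28], [-1.0, 0.001, -0.001]]
wrist_force: [-0.3, -0.2, -0.1]
grip_width: 16.0
```

Request:
send_rows --deltas '[{"delta_pos": [0, 0.1, 0], "rot": [0, 0, 0]}, {"delta_pos": [0, 0, 0], "rot": [0, 0, 0]}]'

```text
clock: 14.42
tool_pos: [525.0, -14.7, 117.2]
tool_rot: [[0.001, -0.28, -0.96], [-0.0, -0.96, 0.28], [-1.0, 0.0, -0.001]]
wrist_force: [0.2, 0.7, -0.7]
grip_width: 16.3
```

```bash
python3 - <<'E'
from h import *
tip([0.5,-19.7,42])
E
```

```text
clock 14.42 tip case x 0.65 axis y -19.95 z 42.67 F case x -0.0 y 0.7 z -0.7 T [-0.02  0.21  0.  ] w 16.3
clock 14.42 pos [525.  -14.7 117.2] d_cm [ 0.07 -0.02  0.01] rot [-0.05 -0.04 -0.02] n>=1 F [ 0.2  0.7 -0.7] w 16.3
```

Request:
send_rows --deltas '[{"delta_pos": [0, 0.1, 0], "rot": [0, 0, 0]}, {"delta_pos": [0, 0, 0], "rot": [0, 0, 0]}]'

```text
clock: 14.58
tool_pos: [525.0, -14.8, 117.2]
tool_rot: [[0.001, -0.279, -0.96], [0.001, -0.96, 0.279], [-1.0, -0.001, -0.001]]
wrist_force: [0.4, 0.3, -0.8]
grip_width: 15.8
```

```bash
python3 - <<'E'
from h import *
tip()
E
```

```text
clock 14.58 tip case x 0.68 axis y -19.97 z 42.67 F case x 0.3 y 0.4 z -0.8 T [-0.03  0.14  0.02] w 15.8
```

Request:
send_rows --deltas '[{"delta_pos": [0, 0.1, 0], "rot": [0, 0, 0]}, {"delta_pos": [0, 0, 0], "rot": [0, 0, 0]}]'

```text
clock: 14.75
tool_pos: [524.9, -15.0, 117.2]
tool_rot: [[0.001, -0.279, -0.96], [0.002, -0.96, 0.279], [-1.0, -0.002, -0.001]]
wrist_force: [-0.1, 0.6, -0.9]
grip_width: 15.9
```

```bash
python3 - <<'E'
from h import *
tip()
E
```

```text
clock 14.75 tip case x 0.64 axis y -20.08 z 42.67 F case x -0.3 y 0.6 z -0.9 T [ 0.12  0.07 -0.02] w 15.9
```

Request:
send_rows --deltas '[{"delta_pos": [0, 0.15, 0], "rot": [0, 0, 0]}]'

```text
clock: 14.83
tool_pos: [524.7, -15.8, 117.2]
tool_rot: [[0.001, -0.278, -0.961], [0.002, -0.961, 0.278], [-1.0, -0.003, -0.001]]
wrist_force: [2.0, 3.8, -0.7]
grip_width: 16.3
```

```bash
python3 - <<'E'
from h import *
tip()
E
```

```text
clock 14.83 tip case x 0.63 axis y -20.87 z 42.66 F case x 0.8 y 4.2 z -0.7 T [ 1.15 -0.21  0.  ] w 16.3
```

Request:
send_rows --deltas '[{"delta_pos": [0, 0.2, 0], "rot": [0, 0, 0]}]'

```text
clock: 14.92
tool_pos: [524.3, -17.0, 117.2]
tool_rot: [[0.002, -0.277, -0.961], [0.003, -0.961, 0.277], [-1.0, -0.003, -0.001]]
wrist_force: [2.1, 5.3, -1.7]
grip_width: 15.9
```

```bash
python3 - <<'E'
from h import *
tip()
E
```

```text
clock 14.92 tip case x 0.63 axis y -22.08 z 42.66 F case x 0.5 y 5.7 z -1.7 T [ 1.18 -0.2  -0.  ] w 15.9
```

Request:
send_rows --deltas '[{"delta_pos": [0, 0.2, 0], "rot": [0, 0, 0]}]'

```text
clock: 15.0
tool_pos: [523.9, -18.4, 117.2]
tool_rot: [[0.002, -0.277, -0.961], [0.004, -0.961, 0.277], [-1.0, -0.004, -0.001]]
wrist_force: [1.1, 5.5, -1.5]
grip_width: 16.0
```

Request:
send_rows --deltas '[{"delta_pos": [0, 0.2, 0], "rot": [0, 0, 0]}]'

```text
clock: 15.08
tool_pos: [523.5, -19.8, 117.2]
tool_rot: [[0.002, -0.276, -0.961], [0.005, -0.961, 0.276], [-1.0, -0.005, -0.001]]
wrist_force: [2.2, 5.6, -1.9]
grip_width: 16.0
```

```bash
python3 - <<'E'
from h import *
tip()
E
```

```text
clock 15.08 tip case x 0.62 axis y -24.82 z 42.68 F case x 0.6 y 6.0 z -1.9 T [ 1.41 -0.36  0.  ] w 16.0
```

Request:
send_rows --deltas '[{"delta_pos": [0, 0.14, 0], "rot": [0, 0, 0]}]'

```text
clock: 15.17
tool_pos: [523.2, -20.7, 117.2]
tool_rot: [[0.002, -0.276, -0.961], [0.006, -0.961, 0.276], [-1.0, -0.006, -0.001]]
wrist_force: [2.0, 4.6, -1.6]
grip_width: 15.5
```

```bash
python3 - <<'E'
from h import *
tip()
look('p1')
im=cv2.imread('pics/p1.png');cv2.imwrite('pics/p1c.png',cv2.resize(im[120:360,160:400],None,fx=2.5,fy=2.5,interpolation=cv2.INTER_CUBIC))
tip()
E
```

```text
clock 15.17 tip case x 0.60 axis y -25.76 z 42.66 F case x 0.6 y 5.0 z -1.6 T [ 1.26 -0.27 -0.02] w 15.5
clock 15.22 tip case x 0.58 axis y -26.03 z 42.68 F case x 0.3 y 4.4 z -2.4 T [ 1.07 -0.25 -0.01] w 15.7
```

View pics/p1c.png

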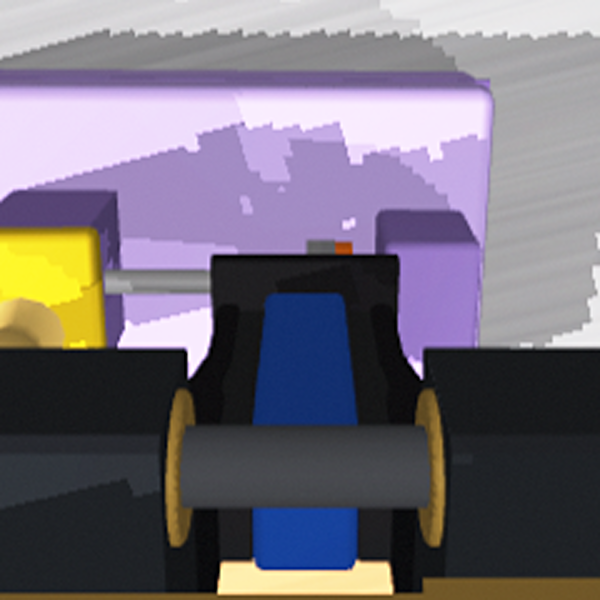

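Request:
send_rows --deltas '[{"delta_pos": [0, 0.15, 0], "rot": [0, 0, 0]}]'

```text
clock: 15.3
tool_pos: [522.9, -21.9, 117.2]
tool_rot: [[0.003, -0.276, -0.961], [0.006, -0.961, 0.276], [-1.0, -0.007, -0.001]]
wrist_force: [2.0, 5.7, -2.8]
grip_width: 15.7
```

Request:
send_rows --deltas '[{"delta_pos": [0, 0.15, 0], "rot": [0, 0, 0]}]'

```text
clock: 15.38
tool_pos: [522.7, -22.5, 117.2]
tool_rot: [[0.003, -0.275, -0.961], [0.008, -0.961, 0.275], [-1.0, -0.008, -0.001]]
wrist_force: [2.7, 8.0, -3.8]
grip_width: 15.7
```

```bash
python3 - <<'E'
from h import *
tip()
look('p2')
im=cv2.imread('pics/p2.png');cv2.imwrite('pics/p2c.png',cv2.resize(im[120:360,160:400],None,fx=2.5,fy=2.5,interpolation=cv2.INTER_CUBIC))
tip()
E
```

```text
clock 15.38 tip case x 0.59 axis y -27.41 z 42.66 F case x 0.4 y 8.4 z -3.8 T [ 2.37 -0.68 -0.02] w 15.7
clock 15.43 tip case x 0.61 axis y -27.31 z 42.69 F case x 0.2 y 7.7 z -3.1 T [ 1.88 -0.52 -0.02] w 15.8
```

View pics/p2c.png

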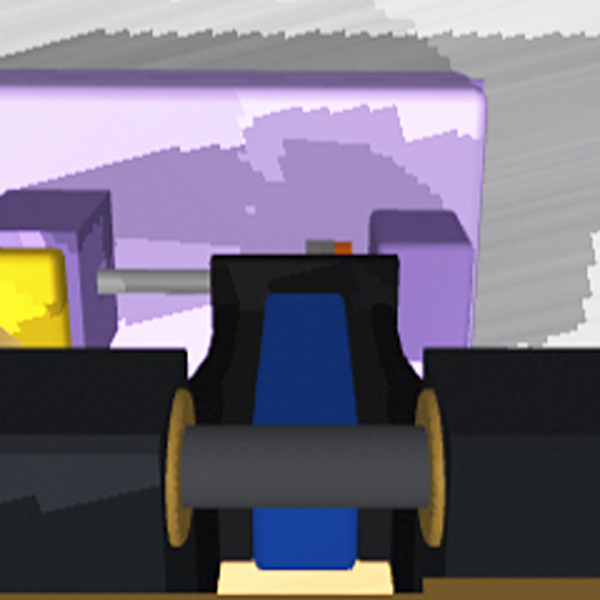

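Request:
send_rows --deltas '[{"delta_pos": [0, 0.07, 0], "rot": [0, 0, 0]}]'

```text
clock: 15.52
tool_pos: [522.8, -22.3, 117.2]
tool_rot: [[0.004, -0.275, -0.962], [0.009, -0.962, 0.275], [-1.0, -0.01, -0.001]]
wrist_force: [2.3, 5.0, -1.7]
grip_width: 15.7
```

Request:
send_rows --deltas '[{"delta_pos": [0, 0.06, 0], "rot": [0, 0, 0]}]'

```text
clock: 15.6
tool_pos: [522.7, -22.3, 117.2]
tool_rot: [[0.004, -0.274, -0.962], [0.01, -0.962, 0.274], [-1.0, -0.011, -0.001]]
wrist_force: [1.2, 5.1, -1.7]
grip_width: 16.0
```

```bash
python3 - <<'E'
from h import *
look('p3')
im=cv2.imread('pics/p3.png');cv2.imwrite('pics/p3c.png',cv2.resize(im[120:360,160:400],None,fx=2.5,fy=2.5,interpolation=cv2.INTER_CUBIC))
look('p3s','scene')
im=cv2.imread('pics/p3s.png');cv2.imwrite('pics/p3sc.png',cv2.resize(im[160:260,230:330],None,fx=6,fy=6,interpolation=cv2.INTER_CUBIC))
tip()
E
```

```text
clock 15.70 tip case x 0.62 axis y -27.12 z 42.73 F case x 0.0 y 5.7 z -2.0 T [ 1.44 -0.35 -0.04] w 15.8
```

View pics/p3c.png

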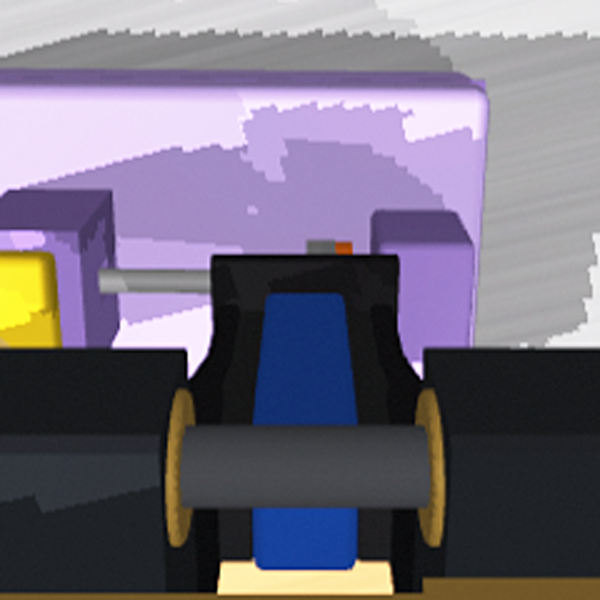

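View pics/p3sc.png

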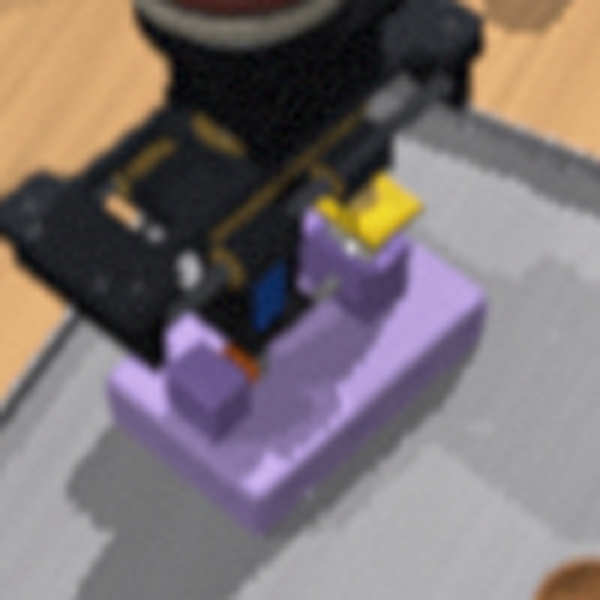

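Request:
send_rows --deltas '[{"delta_pos": [0, 0.05, 0], "rot": [0, 0, 0]}, {"delta_pos": [0, 0.05, 0], "rot": [0, 0, 0]}, {"delta_pos": [0, -0.1, 0], "rot": [0, 0, 0]}, {"delta_pos": [0, -0.15, 0], "rot": [0, 0, 0]}, {"delta_pos": [0, -0.2, 0], "rot": [0, 0, 0]}, {"delta_pos": [0, -0.2, 0], "rot": [0, 0, -0.2]}, {"delta_pos": [0, -0.2, 0], "rot": [0, 0, -0.2]}]'

```text
clock: 16.28
tool_pos: [525.0, -14.3, 117.3]
tool_rot: [[0.006, -0.274, -0.962], [0.018, -0.962, 0.274], [-1.0, -0.019, -0.001]]
wrist_force: [-0.4, 0.2, -0.8]
grip_width: 15.7
```

```bash
python3 - <<'E'
from h import *
tip([0.6,-11,42])
E
```

```text
clock 16.28 tip case x 0.57 axis y -18.13 z 42.84 F case x -0.5 y 0.1 z -0.8 T [-0.06  0.2  -0.02] w 15.7
clock 16.28 pos [525.  -14.3 117.3] d_cm [ 0.1  -0.85 -0.01] rot [ 0.32 -0.06  1.11] n>=1 F [-0.4  0.2 -0.8] w 15.7
```

Request:
send_rows --deltas '[{"delta_pos": [0, -0.5, 0], "rot": [0, 0, 0.7]}, {"delta_pos": [0, 0, 0], "rot": [0, 0, 0]}, {"delta_pos": [0, 0, 0], "rot": [0, 0, 0]}]'

```text
clock: 16.53
tool_pos: [526.1, -10.9, 117.5]
tool_rot: [[0.002, -0.275, -0.961], [0.003, -0.961, 0.275], [-1.0, -0.004, -0.001]]
wrist_force: [0.1, 0.6, -0.3]
grip_width: 15.8
```

```bash
python3 - <<'E'
from h import *
tip([0.6,-11,100])
E
```

```text
clock 16.53 tip case x 0.64 axis y -15.74 z 42.99 F case x -0.0 y 0.6 z -0.3 T [-0.09  0.14 -0.05] w 15.8
clock 16.53 pos [526.1 -10.9 117.5] d_cm [-5.7  -0.52 -0.01] rot [ 0.22 -0.06  0.21] n>=2 F [ 0.1  0.6 -0.3] w 15.8
```

Request:
send_rows --deltas '[{"delta_pos": [-0.5, 0, 0], "rot": [0, 0, 0]}, {"delta_pos": [-1.0, 0, 0], "rot": [0, 0, 0]}, {"delta_pos": [-1.5, 0, 0], "rot": [0, 0, 0]}, {"delta_pos": [-2.5, 0, 0], "rot": [0, 0, 0]}, {"delta_pos": [-2.5, 0, 0], "rot": [0, 0, 0]}, {"delta_pos": [-1, 0, 0], "rot": [0, 0, 0]}]'

```text
clock: 17.03
tool_pos: [523.8, -14.2, 211.4]
tool_rot: [[-0.004, -0.279, -0.96], [-0.002, -0.96, 0.279], [-1.0, 0.003, 0.003]]
wrist_force: [1.1, 0.4, -0.2]
grip_width: 15.8
```

```bash
python3 - <<'E'
from h import *
tip()
look('aft');
plan([558.0,-370,200],down(-73),12,1.1)
E
```

```text
clock 17.03 tip case x -0.93 axis y -20.01 z 136.93 F case x 0.9 y 0.6 z -0.2 T [-0.09  0.11 -0.02] w 15.8
step 2.98 cm 2.77 deg
{"delta_pos": [0.12, 3.04, -1.21], "rot": [-3.05, 0.01, -0.01]}, {"delta_pos": [0.12, 3.10, -1.06], "rot": [-3.05, 0.01, -0.01]}, {"delta_pos": [0.12, 3.15, -0.91], "rot": [-3.05, 0.01, -0.01]}, {"delta_pos": [0.12, 3.19, -0.75], "rot": [-3.05, 0.01, -0.01]}, {"delta_pos": [0.12, 3.22, -0.60], "rot": [-3.05, 0.01, -0.01]}, {"delta_pos": [0.12, 3.25, -0.44], "rot": [-3.05, 0.01, -0.01]}, {"delta_pos": [0.12, 3.26, -0.29], "rot": [-3.05, 0.01, -0.01]}, {"delta_pos": [0.12, 3.27, -0.13], "rot": [-3.05, 0.01, -0.01]}, {"delta_pos": [0.12, 3.28, 0.03], "rot": [-3.05, 0.01, -0.01]}, {"delta_pos": [0.11, 3.27, 0.19], "rot": [-3.05, 0.01, -0.01]}, {"delta_pos": [0.11, 3.26, 0.35], "rot": [-3.05, 0.01, -0.01]}, {"delta_pos": [0.11, 3.24, 0.50], "rot": [-3.05, 0.01, -0.01]}
```

View pics/aft.png

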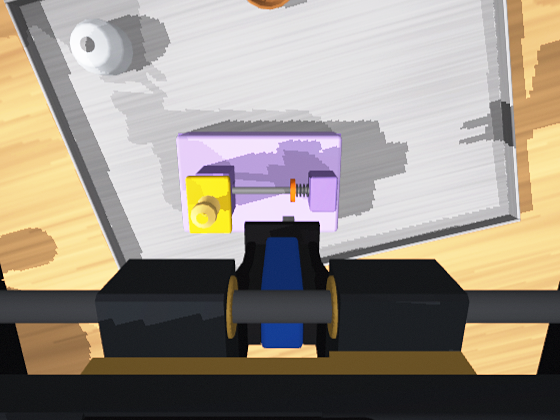

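Request:
send_rows --deltas '[{"delta_pos": [0, 3.0, -1.2], "rot": [-3, 0, 0]}, {"delta_pos": [0, 3.1, -1.1], "rot": [-3, 0, 0]}, {"delta_pos": [0, 3.1, -0.9], "rot": [-3, 0, 0]}, {"delta_pos": [0, 3.2, -0.8], "rot": [-3, 0, 0]}, {"delta_pos": [0, 3.2, -0.6], "rot": [-3, 0, 0]}, {"delta_pos": [0, 3.2, -0.4], "rot": [-3, 0, 0]}, {"delta_pos": [0, 3.2, -0.3], "rot": [-3, 0, 0]}, {"delta_pos": [0, 3.2, -0.1], "rot": [-3, 0, 0]}]'

```text
clock: 17.75
tool_pos: [560.2, -270.6, 214.2]
tool_rot: [[0.001, 0.174, -0.985], [0.006, -0.985, -0.174], [-1.0, -0.005, -0.002]]
wrist_force: [0.5, -0.5, 0.2]
grip_width: 15.2
```

```bash
python3 - <<'E'
from h import *
plan([558.0,-370,180],down(-73),4,0.95)
E
```

```text
step 2.63 cm 1.75 deg
{"delta_pos": [0.80, 2.32, 0.46], "rot": [-1.66, -0.03, 0.07]}, {"delta_pos": [0.80, 2.30, 0.53], "rot": [-1.66, -0.03, 0.07]}, {"delta_pos": [0.80, 2.28, 0.60], "rot": [-1.66, -0.03, 0.07]}, {"delta_pos": [0.81, 2.26, 0.67], "rot": [-1.66, -0.03, 0.07]}
```

Request:
send_rows --deltas '[{"delta_pos": [0.8, 2.5, 0.5], "rot": [-1.8, 0, 0]}, {"delta_pos": [0.8, 2.3, 0.5], "rot": [-1.6, 0, 0]}, {"delta_pos": [0.8, 2.0, 0.5], "rot": [-1.4, 0, 0]}, {"delta_pos": [0.4, 1.1, 0.3], "rot": [-0.5, 0, 0]}, {"delta_pos": [0, 0, 0], "rot": [0, 0, 0]}, {"delta_pos": [0, 0, 0], "rot": [0, 0, 0]}]'

```text
clock: 18.25
tool_pos: [554.3, -366.9, 184.7]
tool_rot: [[-0.003, 0.26, -0.966], [-0.0, -0.966, -0.26], [-1.0, -0.001, 0.003]]
wrist_force: [0.6, 0.2, -0.9]
grip_width: 16.1
```

```bash
python3 - <<'E'
from h import *
look('rt1')
move([558.1,-370.2,140],down(-73))
E
```

```text
clock 18.30 pos [ 554.2 -366.7  184.8] d_cm [ 4.48  0.44 -0.29] rot [-1.9   0.15  0.03] n>=2 F [-1.2 -0.3 -0.9] w 16.1
```

View pics/rt1.png

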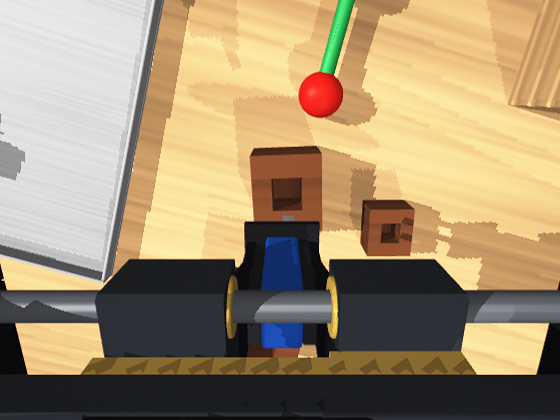

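Request:
send_rows --deltas '[{"delta_pos": [0.5, 0.4, -0.3], "rot": [-1.4, 0.1, 0]}, {"delta_pos": [0, 0, 0], "rot": [0, 0, 0]}, {"delta_pos": [1.8, 0, 0], "rot": [-0.3, 0, 0]}, {"delta_pos": [1.5, 0, 0], "rot": [0, 0, 0]}, {"delta_pos": [0, 0, 0], "rot": [0, 0, 0]}, {"delta_pos": [0, 0, 0], "rot": [0, 0, 0]}]'

```text
clock: 18.8
tool_pos: [561.5, -363.3, 148.4]
tool_rot: [[0.002, 0.294, -0.956], [0.002, -0.956, -0.294], [-1.0, -0.001, -0.003]]
wrist_force: [0.0, 0.1, -0.1]
grip_width: 16.3
```

```bash
python3 - <<'E'
from h import *
move([558.1,-370.2,125],down(-73))
E
```

```text
clock 18.80 pos [ 561.5 -363.3  148.4] d_cm [2.34 0.56 0.54] rot [ 0.09 -0.16  0.06] n>=1 F [ 0.   0.1 -0.1] w 16.3
```

Request:
send_rows --deltas '[{"delta_pos": [1.0, 0.6, 0.6], "rot": [0, -0.1, 0]}, {"delta_pos": [0, 0, 0], "rot": [0, 0, 0]}, {"delta_pos": [0, 0, 0], "rot": [0, 0, 0]}]'

```text
clock: 19.05
tool_pos: [558.1, -370.4, 138.8]
tool_rot: [[0.001, 0.295, -0.955], [0.001, -0.955, -0.295], [-1.0, -0.001, -0.002]]
wrist_force: [-0.2, 0.4, -0.0]
grip_width: 15.8
```

```bash
python3 - <<'E'
from h import *
move([558.1,-370.2,122],down(-73))
E
```

```text
clock 19.05 pos [ 558.1 -370.4  138.8] d_cm [ 1.68 -0.02  0.  ] rot [ 0.16 -0.1   0.04] n>=1 F [-0.2  0.4 -0. ] w 15.8
```

Exact. Now descend with single steps, checking drift.

Request:
send_rows --deltas '[{"delta_pos": [1.5, 0, 0], "rot": [0, 0, 0]}, {"delta_pos": [0, 0, 0], "rot": [0, 0, 0]}, {"delta_pos": [0, 0, 0], "rot": [0, 0, 0]}]'

```text
clock: 19.3
tool_pos: [558.1, -371.3, 123.0]
tool_rot: [[0.002, 0.294, -0.956], [0.0, -0.956, -0.294], [-1.0, 0.0, -0.002]]
wrist_force: [-1.2, -0.7, 0.4]
grip_width: 15.5
```

```bash
python3 - <<'E'
from h import *
move([558.1,-370.2,100],down(-73))
E
```

```text
clock 19.30 pos [ 558.1 -371.3  123. ] d_cm [ 2.3  -0.1  -0.03] rot [ 0.09 -0.14 -0.02] n>=1 F [-1.2 -0.7  0.4] w 15.5
```

Request:
send_rows --deltas '[{"delta_pos": [1.5, -0.1, 0], "rot": [0, 0, 0]}, {"delta_pos": [0, 0, 0], "rot": [0, 0, 0]}, {"delta_pos": [1.2, 0, 0], "rot": [0, 0, 0]}, {"delta_pos": [0, 0, 0], "rot": [0, 0, 0]}]'

```text
clock: 19.63
tool_pos: [557.7, -369.8, 92.9]
tool_rot: [[0.002, 0.294, -0.956], [0.001, -0.956, -0.294], [-1.0, -0.0, -0.002]]
wrist_force: [-0.9, 1.1, -2.1]
grip_width: 15.8
```

```bash
python3 - <<'E'
from h import *
move([558.1,-370.2,81.5],down(-73))
E
```

```text
clock 19.63 pos [ 557.7 -369.8   92.9] d_cm [ 1.14  0.04 -0.02] rot [ 0.09 -0.13  0.01] n>=1 F [-0.9  1.1 -2.1] w 15.8
```

Request:
send_rows --deltas '[{"delta_pos": [0.7, 0, 0], "rot": [0, 0, 0]}, {"delta_pos": [0, 0, 0], "rot": [0, 0, 0]}]'

```text
clock: 19.8
tool_pos: [557.6, -369.7, 84.6]
tool_rot: [[0.001, 0.294, -0.956], [0.001, -0.956, -0.294], [-1.0, -0.001, -0.002]]
wrist_force: [-0.1, 0.6, -0.6]
grip_width: 15.4
```

Request:
send_rows --deltas '[{"delta_pos": [0.3, 0, 0], "rot": [0, 0, 0]}, {"delta_pos": [0, 0, 0], "rot": [0, 0, 0]}, {"delta_pos": [0, 0, 0], "rot": [0, 0, 0]}]'

```text
clock: 20.05
tool_pos: [558.0, -370.3, 81.9]
tool_rot: [[0.002, 0.294, -0.956], [0.0, -0.956, -0.294], [-1.0, 0.001, -0.002]]
wrist_force: [0.3, 0.1, -0.4]
grip_width: 16.2
```

Request:
send_rows --deltas '[{"delta_pos": [0, 0, 0], "rot": [0, 0, 0]}, {"delta_pos": [0, 0, 0], "rot": [0, 0, 0]}, {"delta_pos": [0, 0, 0], "rot": [0, 0, 0]}, {"delta_pos": [0, 0, 0], "rot": [0, 0, 0]}, {"delta_pos": [0, 0, 0], "rot": [0, 0, 0]}, {"delta_pos": [0, 0, 0], "rot": [0, 0, 0]}, {"delta_pos": [0, 0, 0], "rot": [0, 0, 0]}]' --grip 0.6

```text
clock: 20.63
tool_pos: [558.3, -370.5, 82.7]
tool_rot: [[0.004, 0.294, -0.956], [-0.0, -0.956, -0.294], [-1.0, 0.001, -0.003]]
wrist_force: [0.1, 0.6, 0.8]
grip_width: 54.5
```

Request:
send_rows --deltas '[{"delta_pos": [-1, 0, 0], "rot": [0, 0, 0]}, {"delta_pos": [-2, 0, 0], "rot": [0, 0, 0]}, {"delta_pos": [-3, 0, 0], "rot": [0, 0, 0]}, {"delta_pos": [-3, 0, 0], "rot": [0, 0, 0]}, {"delta_pos": [-1, 0, 0], "rot": [0, 0, 0]}, {"delta_pos": [0, 0, 0], "rot": [0, 0, 0]}]'

```text
clock: 21.13
tool_pos: [556.8, -370.3, 188.4]
tool_rot: [[0.001, 0.293, -0.956], [0.0, -0.956, -0.293], [-1.0, -0.0, -0.001]]
wrist_force: [0.2, 0.4, -0.0]
grip_width: 69.4
```

```bash
python3 - <<'E'
from h import *
look('rt2')
u,x=CU,CX
g=CC+35*CU;print(g)
plan([*g,250],down(-16.2),13,1.07)
print(np.round(st()['joints'],2))
E
```

```text
[539.76468871  38.210279  ]
step 3.18 cm 4.37 deg
{"delta_pos": [-0.51, -3.26, -0.85], "rot": [-4.67, -0.00, -0.00]}, {"delta_pos": [-0.51, -3.18, -1.10], "rot": [-4.67, -0.00, -0.00]}, {"delta_pos": [-0.51, -3.09, -1.34], "rot": [-4.67, -0.00, -0.00]}, {"delta_pos": [-0.51, -2.98, -1.57], "rot": [-4.67, -0.00, -0.00]}, {"delta_pos": [-0.51, -2.85, -1.79], "rot": [-4.67, -0.00, -0.00]}, {"delta_pos": [-0.51, -2.71, -2.00], "rot": [-4.67, -0.00, -0.00]}, {"delta_pos": [-0.51, -2.55, -2.20], "rot": [-4.67, -0.00, -0.00]}, {"delta_pos": [-0.51, -2.37, -2.39], "rot": [-4.67, -0.00, -0.00]}, {"delta_pos": [-0.51, -2.18, -2.56], "rot": [-4.67, -0.00, -0.00]}, {"delta_pos": [-0.51, -1.98, -2.72], "rot": [-4.67, -0.00, -0.00]}, {"delta_pos": [-0.51, -1.77, -2.86], "rot": [-4.67, -0.00, -0.00]}, {"delta_pos": [-0.51, -1.54, -2.99], "rot": [-4.67, -0.00, -0.00]}, {"delta_pos": [-0.51, -1.31, -3.10], "rot": [-4.67, -0.00, -0.00]}
[-0.15  0.56  0.96  1.53 -0.47  1.3  -0.4 ]
```

View pics/rt2.png

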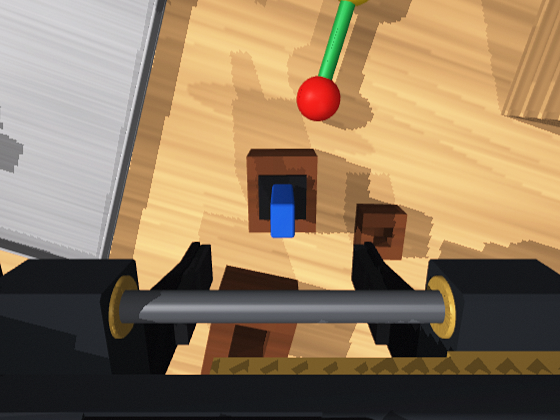

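Request:
send_rows --deltas '[{"delta_pos": [-0.5, -3.3, -0.9], "rot": [-4.7, 0, 0]}, {"delta_pos": [-0.5, -3.2, -1.1], "rot": [-4.7, 0, 0]}, {"delta_pos": [-0.5, -3.1, -1.3], "rot": [-4.7, 0, 0]}, {"delta_pos": [-0.5, -3.0, -1.6], "rot": [-4.7, 0, 0]}, {"delta_pos": [-0.5, -2.8, -1.8], "rot": [-4.7, 0, 0]}, {"delta_pos": [-0.5, -2.7, -2.0], "rot": [-4.7, 0, 0]}, {"delta_pos": [-0.5, -2.6, -2.2], "rot": [-4.7, 0, 0]}, {"delta_pos": [-0.5, -2.4, -2.4], "rot": [-4.7, 0, 0]}]'

```text
clock: 21.85
tool_pos: [530.9, -96.9, 217.3]
tool_rot: [[-0.014, 0.824, -0.567], [-0.005, -0.567, -0.824], [-1.0, -0.009, 0.012]]
wrist_force: [0.9, 1.1, 0.1]
grip_width: 69.5
```

```bash
python3 - <<'E'
from h import *
g=CC+35*CU
plan([*g,235],down(-16.2),5,1)
E
```

```text
step 2.73 cm 3.67 deg
{"delta_pos": [-0.37, -1.39, -2.32], "rot": [-3.67, 0.12, 0.12]}, {"delta_pos": [-0.37, -1.24, -2.41], "rot": [-3.67, 0.12, 0.12]}, {"delta_pos": [-0.36, -1.08, -2.48], "rot": [-3.67, 0.12, 0.12]}, {"delta_pos": [-0.36, -0.92, -2.55], "rot": [-3.67, 0.12, 0.12]}, {"delta_pos": [-0.36, -0.75, -2.60], "rot": [-3.67, 0.12, 0.12]}
```

Request:
send_rows --deltas '[{"delta_pos": [-0.3, -1.4, -2.4], "rot": [-4, 0.1, 0.1]}, {"delta_pos": [-0.3, -1.2, -2.4], "rot": [-4, 0.1, 0.1]}, {"delta_pos": [-0.3, -1.0, -2.4], "rot": [-3.5, 0.1, 0.1]}, {"delta_pos": [-0.3, -0.8, -2.0], "rot": [-3, 0.1, 0.1]}, {"delta_pos": [0, -0.4, -1.0], "rot": [-1, 0, 0]}, {"delta_pos": [0, 0, 0], "rot": [0, 0, 0]}, {"delta_pos": [0, 0, 0], "rot": [0, 0, 0]}]'

```text
clock: 22.43
tool_pos: [530.5, 32.2, 222.8]
tool_rot: [[-0.013, 0.955, -0.295], [0.001, -0.295, -0.956], [-1.0, -0.013, 0.003]]
wrist_force: [0.2, -0.6, 0.3]
grip_width: 69.8
```

```bash
python3 - <<'E'
from h import *
look('pc1')
g=CC+35*CU
move([*g,160],down(-16.2))
im=cv2.imread('pics/pc1.png');cv2.imwrite('pics/pc1c.png',cv2.resize(im[120:300,180:380],None,fx=3.5,fy=3.3,interpolation=cv2.INTER_CUBIC))
E
```

```text
clock 22.48 pos [530.4  31.9 222.7] d_cm [ 6.26  0.79 -0.9 ] rot [-0.99  0.19  0.74] n>=2 F [ 0.2 -0.1 -0.4] w 69.6
```

View pics/pc1c.png

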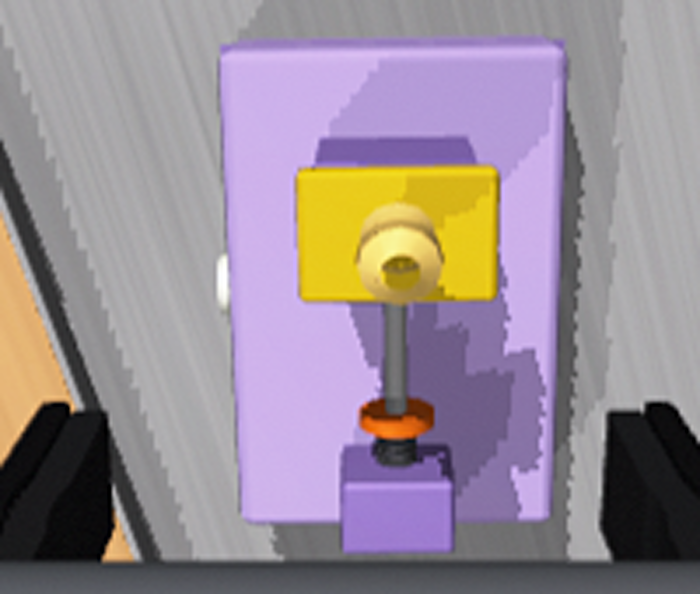

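```bash
cat >> h.py <<'E'
def rect(name,pts,z,x0,y0,kx,ky):
    i=ld(name);P=np.array([ray(i,x0+(u+.5)/kx-.5,y0+(v+.5)/ky-.5,z)[:2] for u,v in pts])
    print('center',P.mean(0).round(1),[(np.linalg.norm(P[(k+1)%4]-P[k]).round(1),np.degrees(np.arctan2(*(P[(k+1)%4]-P[k])[::-1])).round(1)) for k in range(4)]);return P.mean(0)
E
python3 - <<'E'
from h import *
g=rect('pc1',[(297,168),(497,168),(498,300),(298,300)],96,180,120,3.5,3.3)
d=g-CC;print(d@CX,d@CU)
move([*g,160],down(-16.2))
E
```

```text
center [540.   39.4] [(np.float64(42.6), np.float64(-17.0)), (np.float64(31.4), np.float64(-104.9)), (np.float64(44.1), np.float64(163.1)), (np.float64(31.4), np.float64(72.4))]
-0.07689767327968638 36.18870054560544
clock 22.48 pos [530.4  31.9 222.7] d_cm [ 6.26  0.78 -1.02] rot [-0.99  0.19  0.74] n>=2 F [ 0.2 -0.1 -0.4] w 69.6
```

Request:
send_rows --deltas '[{"delta_pos": [1.0, 0.8, -1.0], "rot": [-0.7, 0.2, 0.6]}, {"delta_pos": [0, 0, 0], "rot": [0, 0, 0]}, {"delta_pos": [2.0, 0, 0], "rot": [0, 0, 0]}, {"delta_pos": [1.5, 0, 0], "rot": [0, 0, 0]}, {"delta_pos": [0, 0, 0], "rot": [0, 0, 0]}, {"delta_pos": [0, 0, 0], "rot": [0, 0, 0]}]'

```text
clock: 22.98
tool_pos: [540.6, 28.0, 176.6]
tool_rot: [[-0.004, 0.953, -0.303], [-0.003, -0.303, -0.953], [-1.0, -0.003, 0.004]]
wrist_force: [0.8, 0.2, 0.2]
grip_width: 69.5
```

```bash
python3 - <<'E'
from h import *
move([539.9,38.9,104],down(-16.4))
E
```

```text
clock 22.98 pos [540.6  28.  176.6] d_cm [ 7.26 -0.38 -1.05] rot [-1.24  0.22  0.15] n>=2 F [0.8 0.2 0.2] w 69.5
```

Request:
send_rows --deltas '[{"delta_pos": [0.5, -0.4, -1.1], "rot": [-1, 0.2, 0.1]}, {"delta_pos": [0, 0, 0], "rot": [0, 0, 0]}, {"delta_pos": [1.5, 0, 0], "rot": [0, 0, 0]}, {"delta_pos": [0, 0, 0], "rot": [0, 0, 0]}, {"delta_pos": [0, 0, 0], "rot": [0, 0, 0]}]'

```text
clock: 23.4
tool_pos: [541.4, 39.2, 159.6]
tool_rot: [[0.003, 0.958, -0.288], [0.001, -0.288, -0.958], [-1.0, 0.002, -0.002]]
wrist_force: [-0.5, 0.3, 0.4]
grip_width: 69.9
```

```bash
python3 - <<'E'
from h import *
move([539.9,38.9,104],down(-16.4))
E
```

```text
clock 23.40 pos [541.4  39.2 159.6] d_cm [ 5.56 -0.14  0.08] rot [-0.35 -0.12 -0.13] n>=2 F [-0.5  0.3  0.4] w 69.9
```

Opening 70 leaves ±13 mm margin per side. Descend.

Request:
send_rows --deltas '[{"delta_pos": [1.5, -0.1, 0.1], "rot": [0, -0.1, -0.1]}, {"delta_pos": [0, 0, 0], "rot": [0, 0, 0]}, {"delta_pos": [1.5, 0, 0], "rot": [0, 0, 0]}, {"delta_pos": [0, 0, 0], "rot": [0, 0, 0]}, {"delta_pos": [0, 0, 0], "rot": [0, 0, 0]}]'

```text
clock: 23.82
tool_pos: [542.5, 39.2, 134.4]
tool_rot: [[0.005, 0.958, -0.288], [0.002, -0.288, -0.958], [-1.0, 0.004, -0.003]]
wrist_force: [-0.1, 0.8, 0.2]
grip_width: 70.0
```

```bash
python3 - <<'E'
from h import *
move([539.9,38.9,104],down(-16.4))
E
```

```text
clock 23.82 pos [542.5  39.2 134.4] d_cm [ 3.04 -0.26  0.11] rot [-0.33 -0.18 -0.26] n>=1 F [-0.1  0.8  0.2] w 70.0
```

Request:
send_rows --deltas '[{"delta_pos": [1.5, -0.25, 0.1], "rot": [-0.2, -0.1, -0.2]}, {"delta_pos": [0, 0, 0], "rot": [0, 0, 0]}, {"delta_pos": [1.0, -0.05, 0], "rot": [0, 0, 0]}, {"delta_pos": [0, 0, 0], "rot": [0, 0, 0]}, {"delta_pos": [0, 0, 0], "rot": [0, 0, 0]}]'

```text
clock: 24.23
tool_pos: [540.9, 39.5, 110.9]
tool_rot: [[0.005, 0.959, -0.284], [0.002, -0.284, -0.959], [-1.0, 0.004, -0.004]]
wrist_force: [0.4, -1.3, -0.3]
grip_width: 69.8
```

```bash
python3 - <<'E'
from h import *
move([539.9,38.9,104],down(-16.4))
E
```

```text
clock 24.23 pos [540.9  39.5 110.9] d_cm [ 0.69 -0.08  0.08] rot [-0.1  -0.21 -0.21] n>=1 F [ 0.4 -1.3 -0.3] w 69.8
```

Request:
send_rows --deltas '[{"delta_pos": [0.6, -0.1, 0.05], "rot": [-0.1, -0.2, -0.2]}, {"delta_pos": [0, 0, 0], "rot": [0, 0, 0]}, {"delta_pos": [0, 0, 0], "rot": [0, 0, 0]}]'

```text
clock: 24.48
tool_pos: [539.9, 39.2, 104.6]
tool_rot: [[-0.0, 0.959, -0.282], [-0.0, -0.282, -0.959], [-1.0, -0.0, 0.0]]
wrist_force: [1.4, 0.9, 1.2]
grip_width: 69.9
```

```bash
python3 - <<'E'
from h import *
move([539.9,38.9,104],down(-16.4))
look('pc2')
E
```

```text
clock 24.48 pos [539.9  39.2 104.6] d_cm [0.06 0.01 0.03] rot [-0.    0.01  0.  ] n>=1 F [1.4 0.9 1.2] w 69.9
```

View pics/pc2.png

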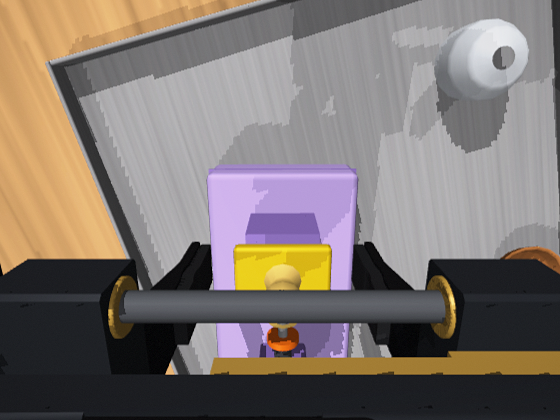

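Request:
send_rows --deltas '[{"delta_pos": [0, 0, 0], "rot": [0, 0, 0]}, {"delta_pos": [0, 0, 0], "rot": [0, 0, 0]}, {"delta_pos": [0, 0, 0], "rot": [0, 0, 0]}, {"delta_pos": [0, 0, 0], "rot": [0, 0, 0]}, {"delta_pos": [0, 0, 0], "rot": [0, 0, 0]}, {"delta_pos": [0, 0, 0], "rot": [0, 0, 0]}, {"delta_pos": [0, 0, 0], "rot": [0, 0, 0]}]' --grip -1

```text
clock: 25.12
tool_pos: [540.1, 39.3, 105.1]
tool_rot: [[0.001, 0.959, -0.282], [0.0, -0.282, -0.959], [-1.0, 0.0, -0.0]]
wrist_force: [-0.3, 0.5, 0.0]
grip_width: 43.4
```

Request:
send_rows --deltas '[{"delta_pos": [0, 0, 0], "rot": [0, 0, 0]}, {"delta_pos": [0, 0, 0], "rot": [0, 0, 0]}]'

```text
clock: 25.28
tool_pos: [540.1, 39.3, 105.2]
tool_rot: [[0.0, 0.959, -0.282], [0.0, -0.282, -0.959], [-1.0, 0.0, -0.0]]
wrist_force: [0.5, 0.4, -0.5]
grip_width: 43.5
```

Request:
send_rows --deltas '[{"delta_pos": [-0.5, 0, 0], "rot": [0, 0, 0]}, {"delta_pos": [-0.5, 0, 0], "rot": [0, 0, 0]}, {"delta_pos": [-0.5, 0, 0], "rot": [0, 0, 0]}, {"delta_pos": [-0.5, 0, 0], "rot": [0, 0, 0]}]'

```text
clock: 25.62
tool_pos: [539.4, 39.1, 126.0]
tool_rot: [[-0.001, 0.959, -0.283], [-0.001, -0.283, -0.959], [-1.0, -0.001, 0.001]]
wrist_force: [0.3, -0.6, 0.2]
grip_width: 43.3
```

Request:
send_rows --deltas '[{"delta_pos": [-1.5, 0, 0], "rot": [0, 0, 0]}, {"delta_pos": [-2, 0, 0], "rot": [0, 0, 0]}, {"delta_pos": [-2, 0, 0], "rot": [0, 0, 0]}, {"delta_pos": [-1, 0, 0], "rot": [0, 0, 0]}, {"delta_pos": [0, 0, 0], "rot": [0, 0, 0]}]'

```text
clock: 26.03
tool_pos: [539.7, 38.8, 196.6]
tool_rot: [[0.0, 0.959, -0.283], [-0.0, -0.283, -0.959], [-1.0, 0.0, 0.0]]
wrist_force: [0.3, 0.8, -0.3]
grip_width: 43.4
```

```bash
python3 - <<'E'
from h import *
look('pk')
plan([527,337,190],down(10),12,1.05)
print(np.round(st()['joints'],2))
E
```

```text
step 2.49 cm 2.20 deg
{"delta_pos": [0.05, -0.84, -2.47], "rot": [-2.31, 0.00, 0.00]}, {"delta_pos": [0.05, -0.75, -2.50], "rot": [-2.31, 0.00, 0.00]}, {"delta_pos": [0.05, -0.65, -2.53], "rot": [-2.31, 0.00, 0.00]}, {"delta_pos": [0.05, -0.55, -2.55], "rot": [-2.31, 0.00, 0.00]}, {"delta_pos": [0.05, -0.45, -2.57], "rot": [-2.31, 0.00, 0.00]}, {"delta_pos": [0.05, -0.36, -2.59], "rot": [-2.31, 0.00, 0.00]}, {"delta_pos": [0.05, -0.26, -2.60], "rot": [-2.31, 0.00, 0.00]}, {"delta_pos": [0.05, -0.16, -2.61], "rot": [-2.31, 0.00, 0.00]}, {"delta_pos": [0.05, -0.06, -2.61], "rot": [-2.31, 0.00, 0.00]}, {"delta_pos": [0.05, 0.04, -2.61], "rot": [-2.31, 0.00, 0.00]}, {"delta_pos": [0.05, 0.15, -2.61], "rot": [-2.31, 0.00, 0.00]}, {"delta_pos": [0.05, 0.25, -2.60], "rot": [-2.31, 0.00, 0.00]}
[-0.85  0.17  0.77  1.83 -0.13  1.19 -0.32]
```

View pics/pk.png

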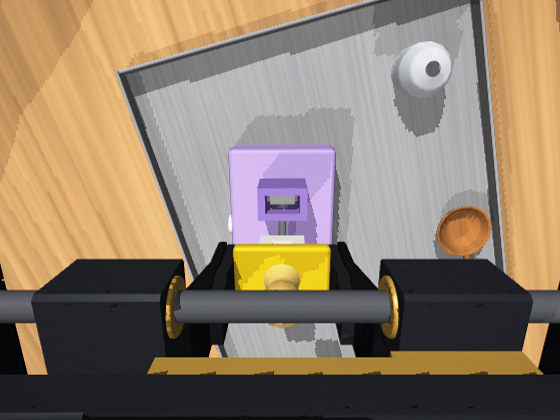

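Request:
send_rows --deltas '[{"delta_pos": [0, -0.8, -2.0], "rot": [0, 0, 0]}, {"delta_pos": [0, -1, -2.9], "rot": [0, 0, 0]}, {"delta_pos": [0, -1, -2.9], "rot": [0, 0, 0]}, {"delta_pos": [0, -1, -2.9], "rot": [0, 0, 0]}, {"delta_pos": [0, -1, -2.9], "rot": [0, 0, 0]}, {"delta_pos": [0, -1, -2.9], "rot": [0, 0, 0]}, {"delta_pos": [0, -1, -2.9], "rot": [0, 0, 0]}, {"delta_pos": [0, -1, -2.9], "rot": [0, 0, 0]}]'

```text
clock: 26.75
tool_pos: [526.5, 274.2, 187.6]
tool_rot: [[-0.006, 0.955, -0.298], [-0.004, -0.298, -0.955], [-1.0, -0.005, 0.006]]
wrist_force: [1.2, 0.6, 0.6]
grip_width: 43.3
```

```bash
python3 - <<'E'
from h import *
move([527.2,330,190],down(-16.4))
E
```

```text
clock 26.75 pos [526.5 274.2 187.6] d_cm [-0.27 -1.6  -5.34] rot [-0.91  0.33  0.27] n>=2 F [1.2 0.6 0.6] w 43.3
```

Request:
send_rows --deltas '[{"delta_pos": [-0.1, -0.7, -2.2], "rot": [-0.4, 0.2, 0.1]}, {"delta_pos": [-0.1, -0.4, -1.2], "rot": [-0.3, 0.1, 0.1]}, {"delta_pos": [0, 0, 0], "rot": [0, 0, 0]}, {"delta_pos": [0, 0, 0], "rot": [0, 0, 0]}, {"delta_pos": [0, 0, 0], "rot": [0, 0, 0]}]'

```text
clock: 27.17
tool_pos: [522.8, 317.1, 184.3]
tool_rot: [[-0.006, 0.961, -0.276], [-0.004, -0.276, -0.961], [-1.0, -0.005, 0.005]]
wrist_force: [0.0, 0.4, -0.2]
grip_width: 43.4
```

```bash
python3 - <<'E'
from h import *
look('eg2')
move([527.2,337.3,190],down(-16.4))
E
```

```text
clock 27.22 pos [523.  316.4 184.4] d_cm [-0.57 -0.18 -2.12] rot [0.3  0.32 0.26] n>=1 F [ 0.  -0.5 -0.6] w 43.2
```

View pics/eg2.png

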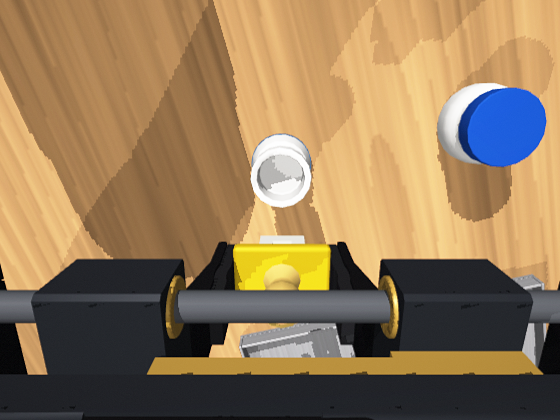

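```bash
python3 - <<'E'
from h import *
im=cv2.imread('pics/eg2.png');cv2.imwrite('pics/eg2c.png',cv2.resize(im[125:250,230:335],None,fx=6,fy=4.7,interpolation=cv2.INTER_CUBIC))
E
```

```text
(no output)
```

View pics/eg2c.png

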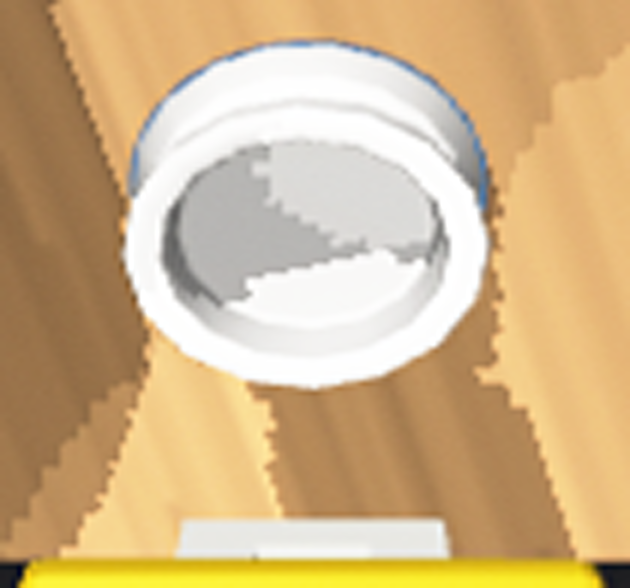

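```bash
python3 - <<'E'
from h import *
i=ld('eg2')
e=ray(i,280.7,176.7,65);print(e)
f=ray(i,281.9,235.2,135.2);s=st();print('link edge in tool',s['tool_rot'].T@(f-i['p']))
f2=proj(i,i['p']+i['Rt']@np.array([49.2,0,-6]));print('pred edge',f2)
E
```

```text
[527.55206864 338.71813896  65.        ]
link edge in tool [ 4.90572461e+01 -4.54475782e-02 -5.08113359e+00]
pred edge [281.96000076 233.55310548]
```

Request:
send_rows --deltas '[{"delta_pos": [0, -0.2, -1.5], "rot": [0.3, 0.3, 0.2]}, {"delta_pos": [0, 0, -0.3], "rot": [0, 0, 0]}, {"delta_pos": [0, 0, 0], "rot": [0, 0, 0]}, {"delta_pos": [0, 0, 0], "rot": [0, 0, 0]}]'

```text
clock: 27.55
tool_pos: [528.3, 331.6, 185.2]
tool_rot: [[0.0, 0.957, -0.289], [0.001, -0.289, -0.957], [-1.0, 0.0, -0.001]]
wrist_force: [-0.3, -0.1, 0.0]
grip_width: 43.2
```

```bash
python3 - <<'E'
from h import *
move([527.3,338.5,125],down(-16.4))
E
```

```text
clock 27.55 pos [528.3 331.6 185.2] d_cm [ 6.02 -0.3  -0.63] rot [-0.41 -0.06 -0.01] n>=2 F [-0.3 -0.1  0. ] w 43.2
```

Request:
send_rows --deltas '[{"delta_pos": [0.5, -0.3, -0.7], "rot": [-0.3, 0, 0]}, {"delta_pos": [0, 0, 0], "rot": [0, 0, 0]}, {"delta_pos": [1.8, 0, 0], "rot": [0, 0, 0]}, {"delta_pos": [1.0, 0, 0], "rot": [0, 0, 0]}, {"delta_pos": [0, 0, 0], "rot": [0, 0, 0]}, {"delta_pos": [0, 0, 0], "rot": [0, 0, 0]}]'

```text
clock: 28.05
tool_pos: [527.8, 339.5, 151.1]
tool_rot: [[0.001, 0.959, -0.284], [0.001, -0.284, -0.959], [-1.0, 0.001, -0.001]]
wrist_force: [-0.7, -1.1, 0.3]
grip_width: 43.5
```

```bash
python3 - <<'E'
from h import *
move([527.3,338.5,125],down(-16.4))
E
```

```text
clock 28.05 pos [527.8 339.5 151.1] d_cm [ 2.61 -0.02  0.12] rot [-0.11 -0.08 -0.03] n>=1 F [-0.7 -1.1  0.3] w 43.5
```

Request:
send_rows --deltas '[{"delta_pos": [1.3, 0, 0.1], "rot": [0, 0, 0]}, {"delta_pos": [0, 0, 0], "rot": [0, 0, 0]}, {"delta_pos": [1.2, 0, 0], "rot": [0, 0, 0]}, {"delta_pos": [0, 0, 0], "rot": [0, 0, 0]}, {"delta_pos": [0, 0, 0], "rot": [0, 0, 0]}]'

```text
clock: 28.47
tool_pos: [528.0, 338.6, 124.8]
tool_rot: [[0.002, 0.959, -0.284], [0.002, -0.284, -0.959], [-1.0, 0.001, -0.002]]
wrist_force: [-0.7, -0.4, 0.2]
grip_width: 43.3
```

```bash
python3 - <<'E'
from h import *
look('eg3')
im=cv2.imread('pics/eg3.png');cv2.imwrite('pics/eg3c.png',cv2.resize(im[140:260,220:345],None,fx=5,fy=5,interpolation=cv2.INTER_CUBIC))
move([527.3,338.5,118],down(-16.4))
E
```

```text
clock 28.52 pos [527.7 338.4 124.5] d_cm [ 0.65 -0.04  0.01] rot [-0.12 -0.1  -0.04] n>=1 F [-0.8 -0.3 -0.5] w 43.6
```

View pics/eg3c.png

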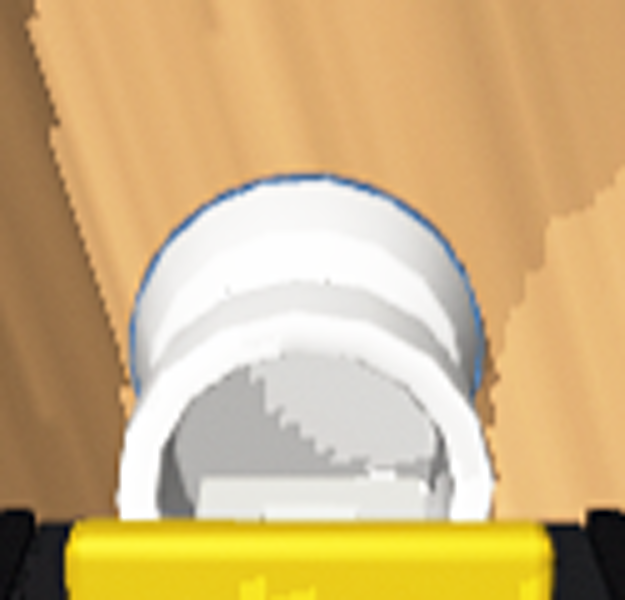

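```bash
python3 - <<'E'
from h import *
i=ld('eg3')
for u,v,z in [(220+306/5-.4,140+350/5-.4,65),(220+306/5-.4,140+318/5-.4,65),(220+318/5-.4,140+478/5-.4,75.4)]:
    print(i['Rt'].T@(ray(i,u,v,z)-i['p']))
E
```

```text
[ 59.85405547  -0.61927296 -16.5540079 ]
[ 59.86361513  -0.61467083 -20.39999082]
[49.42680963  0.72531988 -4.90849578]
```

Request:
send_rows --deltas '[{"delta_pos": [0.4, -0.12, 0.04], "rot": [0, -0.1, 0]}, {"delta_pos": [0, 0, 0], "rot": [0, 0, 0]}, {"delta_pos": [0.6, 0, 0], "rot": [0, 0, 0]}, {"delta_pos": [0, 0, 0], "rot": [0, 0, 0]}]'

```text
clock: 28.85
tool_pos: [526.6, 338.7, 114.3]
tool_rot: [[0.002, 0.959, -0.284], [0.001, -0.284, -0.959], [-1.0, 0.001, -0.001]]
wrist_force: [0.2, 0.6, -0.7]
grip_width: 43.2
```

Request:
send_rows --deltas '[{"delta_pos": [0.6, 0, 0], "rot": [0, 0, 0]}, {"delta_pos": [0, 0, 0], "rot": [0, 0, 0]}]'

```text
clock: 29.02
tool_pos: [526.6, 338.8, 107.8]
tool_rot: [[0.002, 0.959, -0.284], [0.001, -0.284, -0.959], [-1.0, 0.001, -0.001]]
wrist_force: [0.3, 0.4, -1.6]
grip_width: 43.1
```

```bash
python3 - <<'E'
from h import *
move([526.7,338.4,96.5],down(-16.4))
E
```

```text
clock 29.02 pos [526.6 338.8 107.8] d_cm [1.13 0.02 0.04] rot [-0.1  -0.07 -0.08] n>=1 F [ 0.3  0.4 -1.6] w 43.1
```

Foot is at ~58.6, inside the hollow without contact.

Request:
send_rows --deltas '[{"delta_pos": [0.6, 0, 0], "rot": [0, 0, 0]}, {"delta_pos": [0, 0, 0], "rot": [0, 0, 0]}]'

```text
clock: 29.18
tool_pos: [526.6, 338.9, 101.1]
tool_rot: [[0.002, 0.959, -0.284], [0.001, -0.284, -0.959], [-1.0, 0.001, -0.001]]
wrist_force: [0.2, -0.2, -1.4]
grip_width: 43.8
```

Request:
send_rows --deltas '[{"delta_pos": [0.3, 0, 0], "rot": [0, 0, 0]}, {"delta_pos": [0, 0, 0], "rot": [0, 0, 0]}]'

```text
clock: 29.35
tool_pos: [526.6, 338.7, 97.5]
tool_rot: [[0.001, 0.959, -0.284], [0.0, -0.284, -0.959], [-1.0, 0.001, -0.001]]
wrist_force: [-0.2, -0.2, 0.1]
grip_width: 43.4
```

Request:
send_rows --deltas '[{"delta_pos": [0.1, 0, 0], "rot": [0, 0, 0]}]'

```text
clock: 29.43
tool_pos: [526.8, 338.8, 96.6]
tool_rot: [[0.002, 0.959, -0.284], [0.001, -0.284, -0.959], [-1.0, 0.002, -0.001]]
wrist_force: [-0.1, 0.0, -0.9]
grip_width: 43.6
```

Request:
send_rows --deltas '[{"delta_pos": [0.08, 0, 0], "rot": [0, 0, 0]}]'

```text
clock: 29.52
tool_pos: [526.8, 339.0, 96.0]
tool_rot: [[0.002, 0.959, -0.284], [0.001, -0.284, -0.959], [-1.0, 0.001, -0.001]]
wrist_force: [-3.1, -0.8, 8.0]
grip_width: 43.3
```

Request:
send_rows --deltas '[{"delta_pos": [0.08, 0, 0], "rot": [0, 0, 0]}]'

```text
clock: 29.6
tool_pos: [526.9, 339.2, 96.0]
tool_rot: [[0.002, 0.959, -0.284], [0.002, -0.284, -0.959], [-1.0, 0.001, -0.002]]
wrist_force: [-3.4, -1.9, 11.2]
grip_width: 43.3
```

Request:
send_rows --deltas '[{"delta_pos": [0, 0, 0], "rot": [0, 0, 0]}, {"delta_pos": [0, 0, 0], "rot": [0, 0, 0]}]'

```text
clock: 29.77
tool_pos: [527.2, 339.3, 96.6]
tool_rot: [[0.002, 0.959, -0.284], [0.002, -0.284, -0.959], [-1.0, 0.002, -0.003]]
wrist_force: [-0.4, -0.8, -0.5]
grip_width: 43.4
```

Request:
send_rows --deltas '[{"delta_pos": [0, 0, 0], "rot": [0, 0, 0]}, {"delta_pos": [0, 0, 0], "rot": [0, 0, 0]}, {"delta_pos": [0, 0, 0], "rot": [0, 0, 0]}, {"delta_pos": [0, 0, 0], "rot": [0, 0, 0]}, {"delta_pos": [0, 0, 0], "rot": [0, 0, 0]}, {"delta_pos": [0, 0, 0], "rot": [0, 0, 0]}]' --grip 0.6

```text
clock: 30.27
tool_pos: [527.3, 339.4, 96.5]
tool_rot: [[0.003, 0.959, -0.284], [0.002, -0.284, -0.959], [-1.0, 0.002, -0.003]]
wrist_force: [-1.0, 1.1, -0.5]
grip_width: 68.2
```

```bash
python3 - <<'E'
from h import *
look('rl')
move([526.8,339,200],down(-16.4))
E
```

```text
clock 30.32 pos [527.3 339.3  96.5] d_cm [-10.35  -0.02   0.02] rot [-0.11 -0.17 -0.1 ] n>=3 F [ 0.7 -0.1  0.9] w 68.6
```

View pics/rl.png

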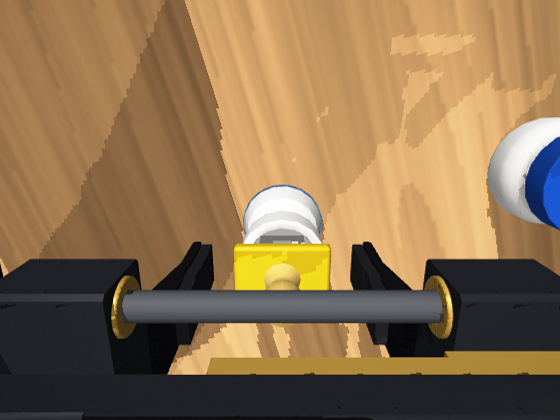

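Seated upright. Retract and check from above.

Request:
send_rows --deltas '[{"delta_pos": [-0.6, 0, 0], "rot": [0, 0, 0]}, {"delta_pos": [-1.5, 0, 0], "rot": [0, 0, 0]}, {"delta_pos": [-2.5, 0, 0], "rot": [0, 0, 0]}, {"delta_pos": [-3, 0, 0], "rot": [0, 0, 0]}, {"delta_pos": [-3, 0, 0], "rot": [0, 0, 0]}, {"delta_pos": [-2, 0, 0.5], "rot": [0, 0, 0]}, {"delta_pos": [0, 0, 0.5], "rot": [0, 0, 0]}, {"delta_pos": [0, 0, 0], "rot": [0, 0, 0]}]'

```text
clock: 30.98
tool_pos: [523.3, 328.2, 229.5]
tool_rot: [[0.001, 0.959, -0.285], [0.0, -0.285, -0.959], [-1.0, 0.001, -0.0]]
wrist_force: [0.5, 0.5, -0.7]
grip_width: 69.6
```

Request:
send_rows --deltas '[{"delta_pos": [0, 0, 0], "rot": [0, 0, 0]}, {"delta_pos": [0, 0, 0], "rot": [0, 0, 0]}]'

```text
clock: 31.15
tool_pos: [523.3, 328.1, 229.4]
tool_rot: [[0.001, 0.958, -0.285], [0.001, -0.285, -0.958], [-1.0, 0.001, -0.001]]
wrist_force: [-0.4, 0.3, 1.2]
grip_width: 69.6
```

```bash
python3 - <<'E'
from h import *
look('fin');look('finT','top');look('finS','scene')
im=cv2.imread('pics/fin.png');cv2.imwrite('pics/finc.png',cv2.resize(im[120:300,180:380],None,fx=3.5,fy=3.3,interpolation=cv2.INTER_CUBIC))
t=cv2.imread('pics/finT.png')
cv2.imwrite('pics/finTc.png',np.clip(cv2.resize(t[180:280,375:455],None,fx=4,fy=4,interpolation=cv2.INTER_CUBIC)*2.,0,255).astype('uint8'))
move([526.8,339,200],down(-16.4))
E
```

```text
clock 31.30 pos [523.  328.2 228.9] d_cm [ 2.89  0.05 -1.14] rot [-0.15 -0.   -0.03] n>=1 F [ 0.6 -0.1 -0.2] w 70.0
```

View pics/finc.png

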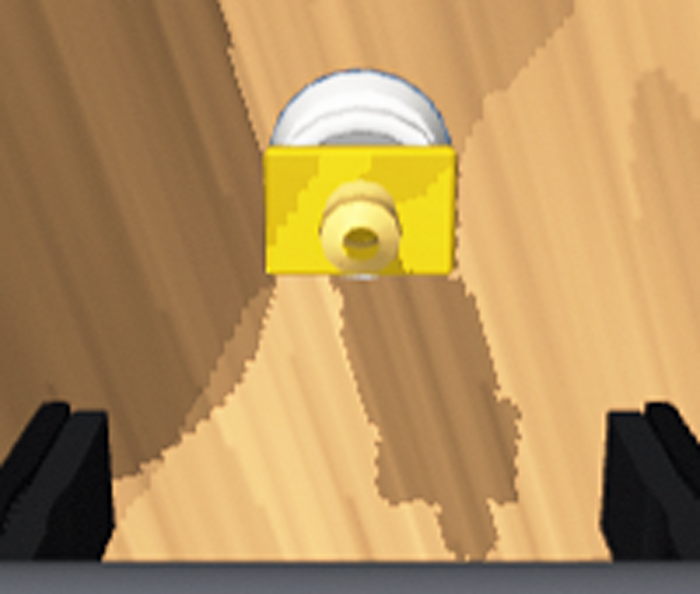

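View pics/finTc.png

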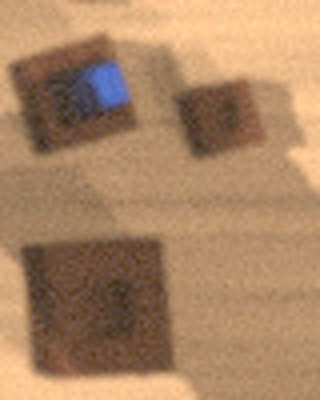

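View pics/finS.png

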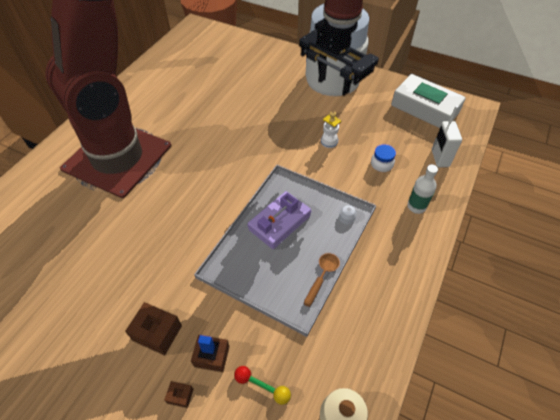

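```bash
python3 - <<'E'
from h import *
rect('fin',[(267,147),(456,147),(455,275),(266,275)],87,180,120,3.5,3.3)
im=cv2.imread('pics/rt2.png');cv2.imwrite('pics/rt2c.png',cv2.resize(im[140:250,235:335],None,fx=5,fy=5,interpolation=cv2.INTER_CUBIC))
E
```

```text
center [527.5 339.2] [(np.float64(42.5), np.float64(-16.6)), (np.float64(31.9), np.float64(-105.7)), (np.float64(43.8), np.float64(163.4)), (np.float64(31.9), np.float64(71.8))]
```

View pics/rt2c.png

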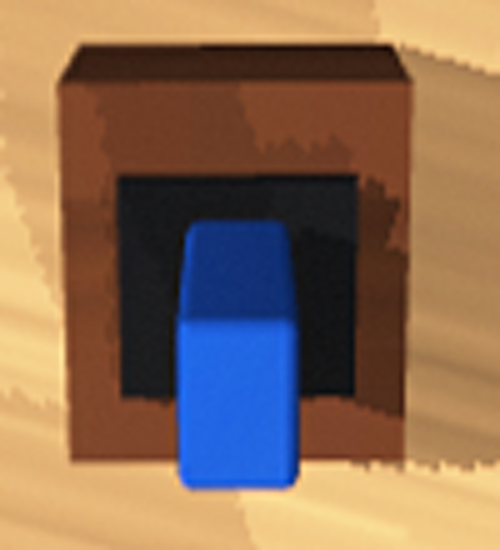

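The tool sits squarely in its stand, and the pacifier is level at (527.5, 339.2) against the cup at about (527.3, 338). I'm handing in.

```bash
python3 -c "
from plant import bot
print(bot.finish_job())"
```

```text
the job is handed in; nothing more can be done
None
```

The job is done and handed in at about 31 s of the 72 s allowed; no verdict was reported.

- **Freeing the pacifier:** I gripped the forked tool in its 64 x 56 mm stand, set its prongs over the bar and pushed the collar back in small steps. The largest wrist force I read along the push was about 8.4 N. The picture then showed the pacifier popped up, and I held the bar drawn for about 0.4 s before letting it spring back.
- **Tool back in its stand:** In the picture taken after release, the shoulder plate lies flat and centred on the stand.
- **Pacifier in the egg cup:** I gripped it by its shield and lowered it until I felt the floor of the hollow, at the expected height. The wrist force there peaked at about 11 N.
- **Last checks:** The shield looks level, with its centre about 1 mm from the cup's. The cup is still upside down, the bystanders look unmoved, and the gripper is clear.
- **Disagreements:** The calibrated views differed by 1–3 mm on the cup's position, and by about 1 mm on the prongs' sideways offset from the bar. I used values in between for both. The tool's travel suggested about 7 mm of draw when the link came free. A picture shortly before showed about 2 mm less draw than the travel did, most likely because the tool tilted slightly in the grip.

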